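# Unmix two dental cases

## Robot

A 6-joint arm with a two-finger parallel gripper is mounted at the origin on the work surface. World frame = base frame: x ahead of the robot, y to its left, z up, the work surface at z = 0. Lengths are in m, angles in degrees, forces in N, time in s.
With the tool pointing down it reaches from about 0.375 to 0.9 m from the base axis. Payload 3.1 kg.
Tool frame: the origin (TCP) lies midway between the tips of the shut fingers; the grasp point (between the pads) lies 19 mm behind it (bot.hold_point_z is the distance from the TCP to the grasp point, in m); z points along the fingers, y is the line along which they close (so a half turn about z gives the same grasp; the last joint's range is limited). The gripper opens to 87 mm and grips with 3 to 60 N. Pads are 19 mm wide; open, the fingers measure 117 mm over their backs; the gripper's body (75 mm by 190 mm) begins 51 mm behind the grasp point.
Start: joints at [54.803, 30.224, 82.088, -0, 67.689, -10.227], TCP at [0.264, 0.567, 0.223] pointing down, gripper open.
Joint ranges: [-176.69, 176.69], [-43.24, 126.21], [12.49, 139.97], [-82, 262], [0, 151.66], [-163.58, 163.58]. Speed limits (degrees/s): [159.86, 159.86, 180, 180, 180, 180].

## Interface

Orientations are given as a 3x3 rotation matrix whose columns are the frame's x, y, z axes.
In Python, from rig import read_state, optics, order, bot gives the robot as it stands.
- The arm moves only by the tool drive_tool, never from a script. Its argument "steps" is a list of rows, each a list of 7 numbers: the finger opening in mm, from 0 to 87, then the shift along the tool's x, y, z normalised to -1 to 1, where 1 is 0.12 m, then the turn, a rotation vector about the tool's x, y, z normalised to -1 to 1, where 1 is 1.5 rad. In form: [[jaw, tx, ty, tz, ax, ay, az], ...]. A call has 1 to 8 rows; each row is the pose to reach, as a shift and turn from the pose commanded when the call began, along the tool's axes at that moment; what a row does not reach only later rows make up. A row lasts 1/10 s, in which the tool goes at most 50 mm and 8.59 degrees, less where a joint would pass 70% of its speed; a pose out of reach is approached as far as the arm can. A call with a number of a shift or a turn outside -1 to 1 is refused whole. A call with a gripper value outside its range is refused whole. The fingers move at their own pace and stop on an object; the grip force is fixed at half the most. Time passes only in rows, so rows that repeat a pose let the fingers close. It gives the time, the measured TCP pose, the force, the opening and the grip force at its end, in the units of the state.
- read_state(): the state, without advancing time (a new reading comes with each control period).
- optics.capture(name): name is "scene" or "top" or "wrist"; returns a dict with "color" (384x512x3 uint8, blue, green, red), "range_z" (384x512 float32, m along the optical axis (not along the pixel's ray), 0 where there is no reading), "fx", "fy", "cx", "cy" (pixels), "rvec" (rotation vector, rad) and "tvec" (3), from world to camera coordinates, as OpenCV has them. Camera axes: x right, y down, z forward; pixel columns grow to the right and rows downward; lengths in m; the calibration is good to about 2 mm. A picture is of the moment at which its call begins.
- order.hand_in(): hands the job in; it is judged then, once.
The state is a dict: "time_s": time; "joint_positions": joint angles; "qvel": joint speeds; "tau": joint torques, N m; "position": TCP position; "tcp_rot": TCP orientation; "force": force on the tool from outside, world axes, zero at the start; "moment": the same for the moment, N m; "opening": opening from 0.0 (shut) to 1.0 (fully open); "grasp_force": force on a finger pad.
Only numpy, scipy, OpenCV 4.12 (cv2) and the standard library are available. Lean on these libraries where they do the work, as an engineer would, in place of code of your own. Each camera call takes 0.05 s, during which the arm holds its last target. There are 200 camera calls.

## Task

The red and the yellow dental cast are in each other's case trays. First, with the casts still where they are, take the silver and the black setting-up plate off them and pile the two flat, one on the other, squarely on the little wooden-topped stand. Then swap the casts, parking one on the grey mat on the way, so that each ends lying flat in the middle of the tray whose rim has the colour of its base; set them down gently and upright, leave the plates piled and leave the green case alone.

Things in the scene. Friction and masses are not known exactly. Their poses are not given: they have to be found in the camera images.
- cast_red: dental cast, 39 mm high, about 0.2 kg: red base 76 (x) x 56 (y) x 12 mm, on it a cream plaster block 54 x 56 x 18 mm, then a white horseshoe of teeth 9 mm high. Its y sides are flat and 56 mm apart up to 30 mm: grip there from above, closing along y. Origin: centre of its underside; z up, front teeth to -x. Starts in the tray with the yellow rim.
- cast_yellow: dental cast, 39 mm high, about 0.2 kg: yellow base 76 (x) x 56 (y) x 12 mm, on it a cream plaster block 54 x 56 x 18 mm, then a white horseshoe of teeth 9 mm high. Its y sides are flat and 56 mm apart up to 30 mm: grip there from above, closing along y. Origin: centre of its underside; z up, front teeth to -x. Starts in the tray with the red rim.
- cast_green: dental cast, 39 mm high, about 0.2 kg: green base 76 (x) x 56 (y) x 12 mm, on it a cream plaster block 54 x 56 x 18 mm, then a white horseshoe of teeth 9 mm high. Its y sides are flat and 56 mm apart up to 30 mm: grip there from above, closing along y. Origin: centre of its underside; z up, front teeth to -x. No plate on it, in its own tray: not to be moved.
- plate_silver: a flat, rigid silver metal setting-up plate, 50 mm (x) by 66 mm (y) by 8 mm thick, about 70 g, lying loose on the teeth of the red cast and overhanging its two y sides by about 5 mm: grip it from above by its edges, closing along y. Origin: centre of its underside; z up.
- plate_black: a flat, rigid black setting-up plate, 50 mm (x) by 66 mm (y) by 8 mm thick, about 70 g, lying loose on the teeth of the yellow cast and overhanging its two y sides by about 5 mm: grip it from above by its edges, closing along y. Origin: centre of its underside; z up.
- tray_red: shallow square case tray, fixed: blue floor with a grey rectangle in the middle, red rim all round. 122 x 122 mm outside, 106 x 106 inside; floor 4 mm above the table, rim 8 mm wide, its top 9 mm above the table. Origin: centre of its underside, on the table; x, y along its sides, z up. The red cast belongs in its middle.
- tray_yellow: shallow square case tray, fixed: blue floor with a grey rectangle in the middle, yellow rim all round. 122 x 122 mm outside, 106 x 106 inside; floor 4 mm above the table, rim 8 mm wide, its top 9 mm above the table. Origin: centre of its underside, on the table; x, y along its sides, z up. The yellow cast belongs in its middle.
- tray_green: shallow square case tray, fixed: blue floor with a grey rectangle in the middle, green rim all round. 122 x 122 mm outside, 106 x 106 inside; floor 4 mm above the table, rim 8 mm wide, its top 9 mm above the table. Origin: centre of its underside, on the table; x, y along its sides, z up. It holds the green cast.
- mat: a plain grey mat, 110 x 110 mm and 4 mm thick, fixed to the table: the free spot where a cast can be parked. Origin: centre of its underside, on the table; z up.
- stand: a small fixed stand for the pile of plates: a white foot 70 x 70 x 5 mm and on it a dark wooden block 46 mm (x) by 44 mm (y), its flat top 16 mm above the table; with their x along its x the plates overhang it by 11 mm on the two y sides. Origin: centre of its underside, on the table; z up.
Things that resemble listed ones, but are neither listed nor needed, are in the scene too. Of the things that look like the plate_silver, the largest one is meant.

How it is judged:
By the outcome, as a careful person would: the job done as asked, in the order asked, and still so for the second after the job is handed in, with the robot touching nothing.
It also fails if it takes over 115 s, if anything falls off the work surface, if the arm or the gripper's body presses on something with over 40 N, if the wrist force passes 120 N, or if a joint passes its speed limit or range.

## Working session

There is one attempt and no reset: what is moved stays moved. The work goes in short steps, Python scripts to look and compute and a tool call to move; the robot and the scene stay as the last step left them, time stands still between calls to the robot, and variables do not carry over. Pictures are saved under pics/ and viewed, at most 14 in all, crops included, and the job is handed in when it is done.

Besides the shell and the picture viewer there is one more tool, called after "Request:" as name([rows], argument=value, ...), one row to a line, values as JSON. drive_tool: Moves the arm, as the interface text tells. Scaled input: -1 to 1 covers 0.12 m each way for a shift and 1.5 rad each way for a turn. Its arguments: {"type":"object","properties":{"steps":{"type":"array"}},"required":["steps"]}

```bash
ls; mkdir -p pics
python3 - <<'E'
from rig import read_state, optics, order, bot
import cv2, numpy as np
s=read_state(); print(s['time_s'],s['position'],np.round(s['tcp_rot'],3).tolist(),bot.hold_point_z)
for n in("top","scene"):
    c=optics.capture(n); np.savez(f"{n}0.npz",**c)
    cv2.imwrite(f"pics/{n}0.png",cv2.resize(c['color'],(800,600),interpolation=cv2.INTER_CUBIC))
    R=cv2.Rodrigues(c['rvec'])[0]; print(n,c['fx'],-R.T@np.ravel(c['tvec']),np.round(R,3).tolist())
E
```

```text
pics
0.0 [0.26339108 0.5659767  0.22158798] [[-0.907, 0.422, -0.001], [0.422, 0.907, -0.002], [0.0, -0.002, -1.0]] 0.0187
top 359.3114239342043 [ 0.37722732 -0.01749781  0.86782434] [[-0.004, -1.0, 0.021], [-0.992, 0.001, -0.126], [0.126, -0.021, -0.992]]
scene 490.52943220537196 [1.26989062 0.24177722 0.67773662] [[-0.333, 0.943, -0.001], [0.56, 0.197, -0.805], [-0.758, -0.269, -0.594]]
```

View pics/top0.png

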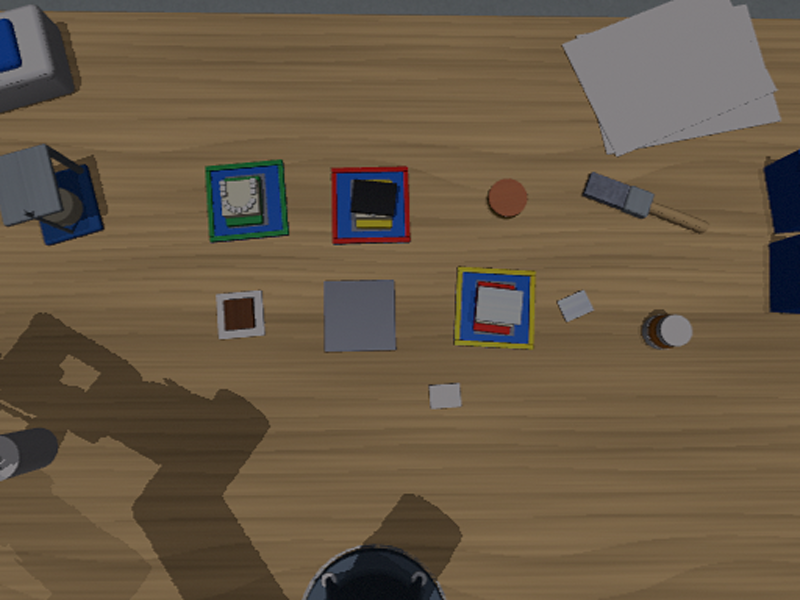

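View pics/scene0.png

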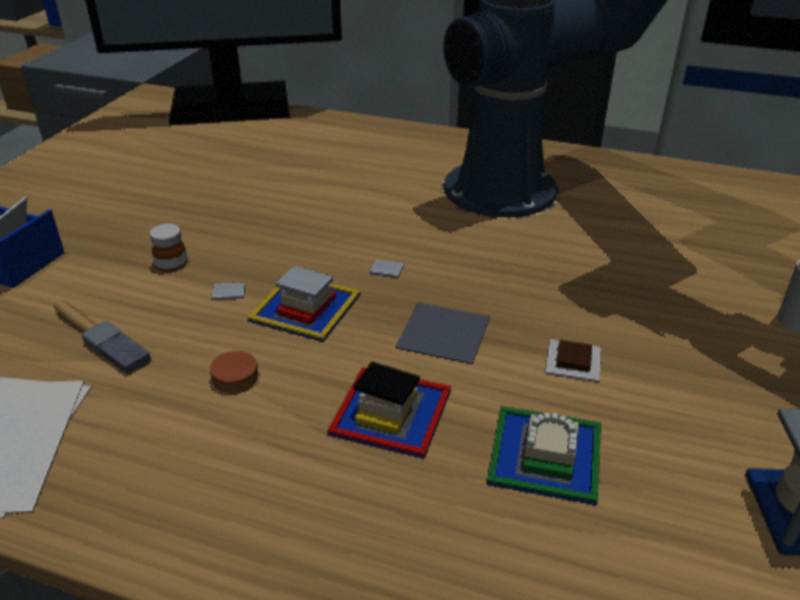

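The top view shows the trays: green (247,200), red (370,205) and yellow (495,307). It also shows the mat (360,316) and the stand (240,314). Silver candidates are the plate on the red cast (499,306) and two small loose plates at (575,305) and (445,396). The largest, on the red cast, is the one meant. The black plate is at (374,198) on the yellow cast. Next I'll measure and check with a close crop.

```bash
cat > h.py <<'E'
from rig import read_state, optics, order, bot
import cv2, numpy as np
from scipy.spatial.transform import Rotation as Ro
def world(c,uv,z):
    K=np.array([[c['fx'],0,c['cx']],[0,c['fy'],c['cy']],[0,0,1.]])
    R=cv2.Rodrigues(np.array(c['rvec']))[0]; o=-R.T@np.ravel(c['tvec'])
    uv=np.reshape(uv,(-1,2)); d=np.c_[uv,np.ones(len(uv))]@np.linalg.inv(K).T@R
    return o+d*((z-o[2])/d[:,2])[:,None]
def rects(c,lo,hi,z,amin=40):
    hsv=cv2.cvtColor(c['color'],cv2.COLOR_BGR2HSV); m=cv2.inRange(hsv,np.array(lo),np.array(hi))
    return rmask(c,m,z,amin)
def rmask(c,m,z,amin=40):
    out=[]
    for k in cv2.findContours(m,cv2.RETR_EXTERNAL,cv2.CHAIN_APPROX_NONE)[0]:
        if cv2.contourArea(k)<amin: continue
        p=world(c,k.reshape(-1,2).astype(float),z)[:,:2]*1000
        (cx,cy),(w,h),a=cv2.minAreaRect(p.astype(np.float32))
        if a>45: a-=90; w,h=h,w
        out.append((np.round([cx,cy,w,h,a],1).tolist(),k.reshape(-1,2).mean(0).round().tolist()))
    return out
def move(x,y,z,yaw):
    """row numbers to bring TCP to x,y,z (mm), tool down, tool y along object y turned by yaw deg (tool x = -object x)"""
    s=read_state(); R=np.array(s['tcp_rot']); p=np.array(s['position'])
    a=np.radians(yaw); T=np.array([[-np.cos(a),-np.sin(a),0],[-np.sin(a),np.cos(a),0],[0,0,-1]]).T.T
    t=R.T@(np.array([x,y,z])/1000-p)/.12; r=Ro.from_matrix(R.T@T).as_rotvec()/1.5
    print('t',round(s['time_s'],2),'pos',np.round(p*1000,1),'F',np.round(s['force'],1),'open',round(s['opening']*87,1),'grip',round(s['grasp_force'],1)); print('row',np.round(t,4),np.round(r,4))
E
python3 - <<'E'
from h import *
c=dict(np.load('top0.npz'))
for n,lo,hi,z in [('red',(0,150,70),(6,255,255),.009),('red2',(174,150,70),(180,255,255),.009),('yel',(22,150,90),(34,255,255),.009),('grn',(45,100,40),(80,255,255),.009),('black',(0,0,0),(180,255,38),.051),('blue',(100,150,60),(125,255,255),.004),('greymat',(100,15,80),(130,70,140),.004),('silver',(0,0,150),(180,40,255),.051),('brown',(0,90,25),(14,255,90),.016)]:
    print(n,*rects(c,lo,hi,z),sep='\n ')
cv2.imwrite('pics/crop.png',cv2.resize(c['color'][95:270,125:390],(795,525),interpolation=cv2.INTER_CUBIC))
for u,v in [(319,196),(239,126),(153,201),(230,202)]: print(c['color'][v,u],c['range_z'][v,u])
E
```

```text
red
 ([427.0, -178.9, 10.7, 54.9, -7.2], [315.0, 210.0])
 ([622.4, 7.9, 121.6, 121.5, 1.6], [237.0, 131.0])
red2
yel
 ([459.2, -184.8, 121.8, 121.6, -3.3], [317.0, 197.0])
 ([591.8, 2.1, 7.5, 53.8, 0.1], [239.0, 142.0])
grn
 ([628.4, 201.6, 121.3, 122.4, 5.7], [157.0, 128.0])
black
 ([89.0, -6.5, 69.4, 171.9, -0.7], [242.0, 367.0])
 ([620.3, 1.6, 51.0, 64.4, -5.7], [239.0, 126.0])
 ([675.2, 461.9, 11.5, 62.3, -31.9], [41.0, 103.0])
blue
 ([459.5, -186.2, 105.1, 103.7, -3.4], [317.0, 197.0])
 ([588.2, 473.0, 36.6, 87.3, 16.8], [44.0, 147.0])
 ([623.7, 7.2, 104.4, 103.6, 0.6], [237.0, 131.0])
 ([629.5, 203.3, 104.9, 105.5, 5.7], [157.0, 128.0])
 ([888.0, 591.2, 89.2, 29.7, 4.8], [4.0, 29.0])
greymat
 ([462.0, -310.3, 32.5, 45.6, 23.5], [367.0, 195.0])
 ([448.0, 23.7, 108.2, 105.6, 0.7], [230.0, 202.0])
 ([629.8, -421.0, 39.5, 36.9, -21.2], [409.0, 129.0])
 ([649.0, -371.1, 37.4, 62.3, -21.2], [388.0, 121.0])
 ([654.8, 549.1, 111.5, 87.0, 16.8], [17.0, 120.0])
 ([962.5, -656.1, 31.1, 115.2, 0.6], [491.0, 5.0])
 ([956.4, 41.1, 28.1, 1056.4, 0.6], [225.0, 4.0])
silver
brown
 ([409.0, -430.2, 40.9, 16.3, 34.8], [420.0, 217.0])
 ([449.6, 205.6, 44.5, 43.2, 5.3], [152.0, 201.0])
[131 129 128] 0.8238327
[23 19 19] 0.8398935
[20 32 55] 0.8513257
[98 89 88] 0.8658775
```

View pics/crop.png

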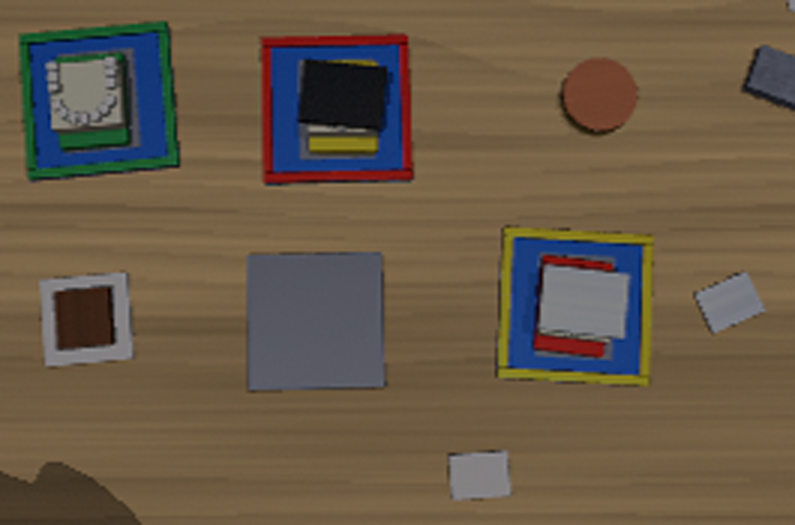

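The crop confirms the bare silver plate on the red cast at crop (583,302) is the largest; the other two are clearly smaller, at (730,302) and (480,475). The black plate is at (342,95). I'll go above the silver plate for a wrist view.

Run:
```python
from h import *
c=dict(np.load('top0.npz'))
print(rects(c,(0,0,110),(180,28,165),.051,200))
move(459,-185,230,-6)
```

```text
[([327.7, -100.8, 32.7, 43.5, 4.1], [284.0, 253.0]), ([420.1, -443.1, 43.6, 44.5, -0.1], [433.0, 211.0]), ([457.4, -295.3, 32.8, 43.6, 23.5], [368.0, 195.0]), ([445.4, 195.2, 65.5, 64.9, 5.4], [153.0, 201.0]), ([458.4, -182.5, 48.5, 63.8, -7.0], [319.0, 195.0]), ([621.9, 202.7, 50.0, 52.6, 7.1], [152.0, 126.0]), ([860.4, 546.8, 116.7, 76.6, 17.1], [15.0, 30.0]), ([821.3, -462.6, 230.8, 303.9, 15.0], [431.0, 48.0])]
t 0.1 pos [263.4 566.1 221.7] F [-0.2 -0.5 -0.3] open 86.9 grip 0.0
row [-4.1194 -4.9861 -0.0613] [-0.0012 -0.0004 -0.2207]
```

Request:
drive_tool([
  [87,-0.937,-0.602,0,0,0,0],
  [87,-0.937,-0.602,0,0,0,0],
  [87,-0.937,-0.602,0,0,0,0],
])

```text
time_s: 0.4
position: [0.3357, 0.4512, 0.2219]
tcp_rot: [[-0.906, 0.422, -0.001], [0.422, 0.906, -0.002], [-0.0, -0.002, -1.0]]
force: [0.3, 0.2, 0.6]
opening: 1.003
grasp_force: 0.0
```

Request:
drive_tool([
  [87,-0.937,-0.602,0,0,0,0],
  [87,-0.937,-0.602,0,0,0,0],
  [87,-0.937,-0.602,0,0,0,0],
])

```text
time_s: 0.7
position: [0.4077, 0.3381, 0.2223]
tcp_rot: [[-0.906, 0.423, -0.0], [0.423, 0.906, -0.001], [-0.0, -0.001, -1.0]]
force: [0.3, -0.8, 0.4]
opening: 1.005
grasp_force: 0.0
```

Request:
drive_tool([
  [87,-0.937,-0.602,0,0,0,0],
  [87,-0.937,-0.602,0,0,0,0],
  [87,-0.937,-0.602,0,0,0,0],
])

```text
time_s: 1.0
position: [0.4794, 0.2251, 0.2223]
tcp_rot: [[-0.906, 0.424, 0.0], [0.424, 0.906, -0.001], [-0.0, -0.0, -1.0]]
force: [0.4, -0.2, -0.8]
opening: 0.998
grasp_force: 0.0
```

Request:
drive_tool([
  [87,-0.937,-0.602,0,0,0,0],
  [87,-0.937,-0.602,0,0,0,0],
  [87,-0.937,-0.602,0,0,0,0],
])

```text
time_s: 1.3
position: [0.5511, 0.1118, 0.2223]
tcp_rot: [[-0.906, 0.424, 0.001], [0.424, 0.906, -0.001], [-0.001, -0.0, -1.0]]
force: [0.0, 1.2, 0.2]
opening: 1.002
grasp_force: 0.0
```

Request:
drive_tool([
  [87,-0.937,-0.602,0,0,0,-0.22],
  [87,-0.937,-0.602,0,0,0,-0.22],
  [87,-0.937,-0.602,0,0,0,-0.22],
  [87,-0.937,-0.602,0,0,0,-0.22],
  [87,-0.937,-0.602,0,0,0,-0.22],
])

```text
time_s: 1.8
position: [0.6205, 0.0012, 0.2217]
tcp_rot: [[-0.994, 0.108, -0.002], [0.108, 0.994, 0.001], [0.002, 0.001, -1.0]]
force: [-0.2, 0.1, -0.1]
opening: 0.999
grasp_force: 0.0
```

```bash
cat > look.py <<'E'
from h import *
import sys
n=sys.argv[1]; c=optics.capture("wrist"); np.savez(n+'.npz',**c)
cv2.imwrite(f'pics/{n}.png',c['color']); R=cv2.Rodrigues(np.array(c['rvec']))[0]
print('cam',-R.T@np.ravel(c['tvec']),c['fx'],R[2].round(2))
move(*map(float,sys.argv[2:6]))
E
python3 look.py w1 620 2 100 -6
```

```text
cam [0.54239884 0.00869978 0.38423707] 318.7866878344018 [ 0.29 -0.03 -0.96]
t 1.85 pos [619.9   2.3 221.8] F [-0.2  0.6 -0.7] open 87.0 grip 0.0
row [-0.0034 -0.0031  1.015 ] [ 0.0005 -0.0016 -0.0012]
```

View pics/w1.png

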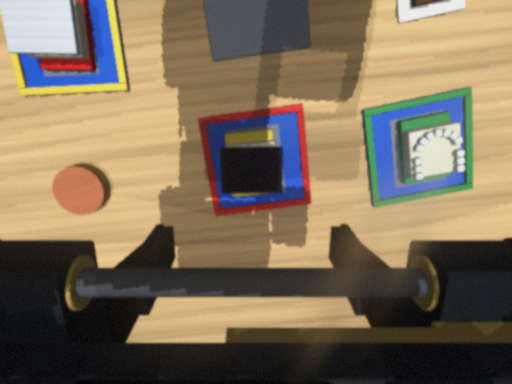

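The wrist view shows the black plate at (252,168) on the yellow cast in the red-rimmed tray (255,160), between the open fingers. I'll measure from here.

Run:
```python
from h import *
c=dict(np.load('w1.npz'))
im=c['color'][95:225,190:320].copy()
for n,lo,hi,z in [('black',(0,0,0),(180,255,45),.051),('red',(0,150,60),(7,255,255),.009),('yel',(22,140,60),(34,255,255),.016),('grn',(45,100,40),(80,255,255),.009),('blue',(100,150,50),(125,255,255),.004)]:
    print(n,*rects(c,lo,hi,z,150),sep='\n ')
print(c['color'][160:180:5,252], c['color'][150,280],c['range_z'][168,252],c['range_z'][200,252])
```

```text
black
 ([808.7, -14.5, 208.4, 683.3, -6.3], [218.0, 341.0])
 ([788.3, 208.5, 116.6, 188.1, -1.2], [444.0, 291.0])
 ([711.7, -105.4, 74.6, 227.5, -1.3], [172.0, 271.0])
 ([621.0, -0.4, 47.3, 63.6, -6.2], [251.0, 169.0])
red
 ([622.3, 6.0, 121.5, 121.5, 1.5], [256.0, 159.0])
 ([462.0, -184.9, 68.6, 57.1, -7.5], [78.0, 45.0])
yel
 ([589.5, 0.4, 10.8, 53.3, -0.4], [249.0, 136.0])
 ([477.1, -183.9, 88.3, 120.0, -3.3], [80.0, 68.0])
grn
 ([594.6, 203.3, 11.8, 55.5, 7.1], [424.0, 121.0])
 ([628.7, 199.8, 120.1, 122.0, 5.6], [424.0, 134.0])
blue
 ([623.0, 6.1, 103.5, 104.1, 1.5], [257.0, 159.0])
 ([621.1, 200.0, 89.1, 103.3, 5.7], [407.0, 129.0])
 ([469.5, -189.5, 82.5, 103.6, -3.4], [78.0, 58.0])
[[28 24 27]
 [22 16 17]
 [20 15 21]
 [22 18 19]] [47 41 43] 0.3421984 0.4023027
```

Request:
drive_tool([
  [87,-0.008,-0.012,1.0,0,0,0],
  [87,-0.008,-0.012,1.0,0,0,0],
  [87,-0.008,-0.012,1.0,0,0,0],
  [87,-0.008,-0.012,1.0,0,0,0],
])

```text
time_s: 2.25
position: [0.6177, 0.0026, 0.0989]
tcp_rot: [[-0.995, 0.104, -0.009], [0.104, 0.995, 0.002], [0.01, 0.001, -1.0]]
force: [0.2, -0.7, 0.7]
opening: 1.001
grasp_force: 0.0
```

Request:
drive_tool([
  [87,0,0,0.3,0,0,0],
  [87,0,0,0.3,0,0,0],
  [87,0,0,0.3,0,0,0],
])

```text
time_s: 2.55
position: [0.6218, 0.0011, 0.0678]
tcp_rot: [[-0.995, 0.105, 0.0], [0.105, 0.995, 0.0], [-0.0, 0.0, -1.0]]
force: [0.2, -0.7, -0.8]
opening: 1.002
grasp_force: 0.0
```

```bash
python3 -c "
from h import *
move(621,0.3,36,-6)"
```

```text
t 2.55 pos [621.8   1.1  67.8] F [ 0.2 -0.7 -0.8] open 87.2 grip 0.0
row [ 0.0062 -0.0073  0.2648] [0.     0.0002 0.    ]
```

Request:
drive_tool([
  [87,0.005,-0.006,0.13,0,0,0],
  [87,0.005,-0.006,0.265,0,0,0],
  [87,0.005,-0.006,0.265,0,0,0],
  [87,0.005,-0.006,0.265,0,0,0],
])

```text
time_s: 2.95
position: [0.6213, -0.0003, 0.0353]
tcp_rot: [[-0.994, 0.106, 0.0], [0.106, 0.994, -0.0], [-0.0, 0.0, -1.0]]
force: [-0.8, -0.1, -0.2]
opening: 1.0
grasp_force: 0.0
```

Request:
drive_tool([
  [74,0,0,0,0,0,0],
  [70,0,0,0,0,0,0],
  [66,0,0,0,0,0,0],
  [55,0,0,0,0,0,0],
  [55,0,0,0,0,0,0],
  [55,0,0,0,0,0,0],
  [55,0,0,0,0,0,0],
])

```text
time_s: 3.65
position: [0.6214, -0.0003, 0.0351]
tcp_rot: [[-0.994, 0.106, 0.001], [0.106, 0.994, 0.0], [-0.001, 0.0, -1.0]]
force: [-0.4, 0.6, 2.8]
opening: 0.752
grasp_force: 30.0
```

Request:
drive_tool([
  [55,0,0,-0.05,0,0,0],
  [55,0,0,-0.2,0,0,0],
  [55,0,0,-0.5,0,0,0],
  [55,0,0,-0.8,0,0,0],
  [55,0,0,-0.8,0,0,0],
])

```text
time_s: 4.15
position: [0.6247, -0.0011, 0.136]
tcp_rot: [[-0.994, 0.105, 0.01], [0.105, 0.994, -0.002], [-0.01, -0.001, -1.0]]
force: [1.2, -0.3, 0.0]
opening: 0.75
grasp_force: 30.0
```

Request:
drive_tool([
  [55,0.2,0.41,0,0,0,0],
  [55,0.385,0.817,0,0,0,0],
  [55,0.385,0.817,0,0,0,0],
  [55,0.385,0.817,0,0,0,0],
])

```text
time_s: 4.55
position: [0.5841, 0.1036, 0.1301]
tcp_rot: [[-0.995, 0.102, -0.002], [0.102, 0.995, -0.0], [0.002, -0.001, -1.0]]
force: [0.7, 0.5, -0.9]
opening: 0.752
grasp_force: 30.0
```

Request:
drive_tool([
  [55,0.2,0.41,0,0,0,-0.07],
  [55,0.385,0.817,0,0,0,-0.13],
  [55,0.385,0.817,0,0,0,-0.13],
  [55,0.385,0.817,0,0,0,-0.13],
  [55,0.385,0.817,0,0,0,-0.13],
])

```text
time_s: 5.05
position: [0.5511, 0.2029, 0.1306]
tcp_rot: [[-0.996, -0.088, 0.001], [-0.088, 0.996, -0.001], [-0.001, -0.001, -1.0]]
force: [0.4, 0.5, -1.5]
opening: 0.753
grasp_force: 30.0
```

```bash
python3 look.py w2 450 205 60 5.3
python3 - <<'E'
from h import *
c=dict(np.load('w2.npz'))
for n,lo,hi,z in [('brown',(0,90,20),(14,255,100),.016),('white',(0,0,130),(180,45,255),.005)]: print(n,*rects(c,lo,hi,z,150),sep='\n ')
E
```

```text
cam [0.47235598 0.19489176 0.29287224] 318.7866878344018 [ 0.29  0.02 -0.96]
t 5.1 pos [551.1 202.6 130.6] F [ 0.9  0.9 -0.6] open 65.5 grip 30.0
row [0.8381 0.0937 0.5876] [-0.0005  0.0004 -0.0036]
brown
 ([449.5, 205.3, 43.7, 41.3, 5.4], [267.0, 63.0])
white
 ([629.3, -12.3, 53.3, 58.7, -1.5], [25.0, 230.0])
 ([604.6, 4.8, 46.1, 61.8, 1.8], [54.0, 205.0])
 ([449.4, 205.1, 69.3, 70.3, 5.0], [266.0, 62.0])
 ([457.8, 26.9, 89.1, 102.7, 1.2], [45.0, 44.0])
```

View pics/w2.png

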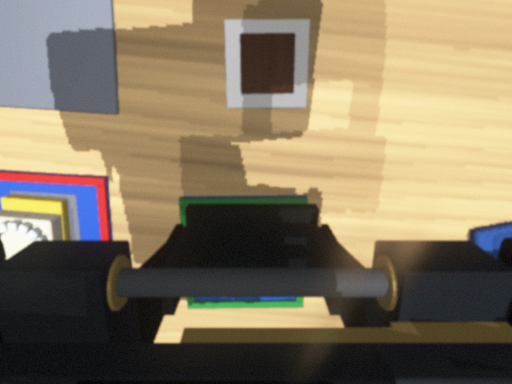

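The wrist view shows the stand block at (267,63) and the black plate held level at about (250,230). I'll check the plate's offset in the hand, then move over the stand.

Run:
```python
from h import *
c=dict(np.load('w2.npz'))
g=c['color'].max(2)
for u in (215,235,250,265,285):
    print(u,g[196:214:1,u]); 
print(c['range_z'][225,250]); 
for v in (203,204,205,206): print(v,(world(c,[(235.,v),(265.,v)],.1455)*1000).round(1)[:,:2].tolist())
```

```text
215 [83 75 70 80 85 85 82 60 40 28 28 24 30 31 28 25 24 25]
235 [88 76 72 82 88 85 76 61 40 28 30 26 25 27 32 25 22 25]
250 [78 66 74 86 90 86 80 65 44 32 26 30 28 29 29 21 27 26]
265 [75 68 80 88 89 90 78 65 40 32 30 31 31 29 30 29 32 29]
285 [80 73 82 89 89 93 86 68 45 36 37 39 36 39 41 45 41 43]
0.15811712
203 [[524.9, 191.2], [523.7, 205.9]]
204 [[525.5, 191.3], [524.2, 205.9]]
205 [[526.0, 191.3], [524.7, 206.0]]
206 [[526.5, 191.3], [525.2, 206.0]]
```

Request:
drive_tool([
  [55,0.42,0.045,0,0,0,0],
  [55,0.836,0.09,0,0,0,0],
  [55,0.836,0.09,0.3,0,0,0],
  [55,0.836,0.09,0.58,0,0,0],
  [55,0.836,0.09,0.58,0,0,0],
  [55,0.836,0.09,0.58,0,0,0],
])

```text
time_s: 5.7
position: [0.4499, 0.2051, 0.0611]
tcp_rot: [[-0.996, -0.087, -0.001], [-0.087, 0.996, -0.0], [0.001, -0.0, -1.0]]
force: [0.6, 0.7, 0.3]
opening: 0.756
grasp_force: 30.0
```

Request:
drive_tool([
  [55,0.003,0,0.2,0,0,0],
  [55,0.003,0,0.35,0,0,0],
  [55,0.003,0,0.41,0,0,0],
  [55,0.003,0,0.415,0,0,0],
  [55,0.003,0,0.415,0,0,0],
])

```text
time_s: 6.2
position: [0.4498, 0.2062, 0.0123]
tcp_rot: [[-0.996, -0.089, 0.002], [-0.089, 0.996, 0.0], [-0.002, 0.0, -1.0]]
force: [0.0, 0.0, -1.2]
opening: 0.758
grasp_force: 30.0
```

Request:
drive_tool([
  [55,0,0,0.006,0,0,0],
  [55,0,0,0.012,0,0,0],
  [55,0,0,0.018,0,0,0],
  [55,0,0,0.018,0,0,0],
])

```text
time_s: 6.6
position: [0.4487, 0.2062, 0.0094]
tcp_rot: [[-0.996, -0.089, 0.0], [-0.089, 0.996, 0.0], [-0.0, 0.0, -1.0]]
force: [-0.9, 0.6, -0.4]
opening: 0.752
grasp_force: 30.0
```

Request:
drive_tool([
  [55,0,0,0.005,0,0,0],
  [55,0,0,0.009,0,0,0],
  [55,0,0,0.009,0,0,0],
])

```text
time_s: 6.9
position: [0.4486, 0.2062, 0.0081]
tcp_rot: [[-0.996, -0.089, -0.0], [-0.089, 0.996, -0.0], [0.0, 0.0, -1.0]]
force: [0.1, 0.4, -0.5]
opening: 0.751
grasp_force: 30.0
```

Request:
drive_tool([
  [55,0,-0.004,0.005,0,0,0],
  [55,0,-0.004,0.008,0,0,0],
  [55,0,-0.004,0.008,0,0,0],
])

```text
time_s: 7.2
position: [0.4487, 0.2062, 0.008]
tcp_rot: [[-0.996, -0.089, 0.001], [-0.089, 0.996, 0.001], [-0.001, 0.001, -1.0]]
force: [-2.0, 3.3, 8.3]
opening: 0.754
grasp_force: 30.0
```

Contact at 8 N. I'll release, lift, and go toward the silver plate.

Request:
drive_tool([
  [68,0,0,0,0,0,0],
  [74,0,0,0,0,0,0],
  [80,0,0,0,0,0,0],
  [87,0,0,0,0,0,0],
  [87,0,0,-0.1,0,0,0],
  [87,0,0,-0.4,0,0,0],
  [87,0,0,-0.8,0,0,0],
  [87,0,0,-1,0,0,0],
])

```text
time_s: 8.0
position: [0.45, 0.206, 0.1307]
tcp_rot: [[-0.996, -0.089, 0.005], [-0.089, 0.996, 0.001], [-0.005, 0.001, -1.0]]
force: [0.6, 0.3, 0.7]
opening: 0.998
grasp_force: 0.0
```

Request:
drive_tool([
  [87,-0.4,0,-0.1,0,0,0],
  [87,-0.8,0,-0.2,0,0,0],
  [87,-0.8,0,-0.2,0,0,0],
  [87,-0.8,0,-0.2,0,0,0],
])

```text
time_s: 8.4
position: [0.5451, 0.214, 0.152]
tcp_rot: [[-0.996, -0.088, 0.001], [-0.088, 0.996, 0.0], [-0.001, 0.0, -1.0]]
force: [-1.0, 0.2, -0.5]
opening: 0.998
grasp_force: 0.0
```

```bash
python3 look.py w3 459 -184 150 -7
python3 - <<'E'
from h import *
c=dict(np.load('w3.npz'))
for n,lo,hi,z in [('black',(0,0,0),(180,255,50),.024),('white',(0,0,130),(180,45,255),.005)]: print(n,*rects(c,lo,hi,z,150),sep='\n ')
E
```

```text
cam [0.46633509 0.20585203 0.31427299] 318.7866878344018 [ 0.29  0.03 -0.96]
t 8.45 pos [543.2 214.  151.1] F [-0.8 -0.1 -0.8] open 86.8 grip 0.0
row [ 0.9933 -3.2408  0.0119] [-0.0002 -0.0013  0.1408]
black
 ([643.0, 415.5, 104.8, 172.4, 9.3], [444.0, 291.0])
 ([690.7, 230.5, 200.0, 597.4, 5.0], [229.0, 326.0])
 ([448.7, 205.1, 47.3, 64.6, 5.1], [252.0, 69.0])
white
 ([630.8, 203.6, 38.2, 60.3, 5.7], [237.0, 248.0])
 ([623.3, -18.4, 34.0, 58.8, 0.3], [26.0, 227.0])
 ([606.6, 13.6, 49.8, 43.8, 1.2], [63.0, 205.0])
 ([477.3, 232.8, 8.2, 18.9, 5.1], [279.0, 106.0])
 ([481.8, 186.8, 9.1, 26.4, 5.1], [230.0, 106.0])
 ([420.0, 180.8, 5.6, 26.6, 5.1], [228.0, 34.0])
 ([452.7, 24.5, 114.0, 91.7, -7.9], [43.0, 46.0])
```

View pics/w3.png

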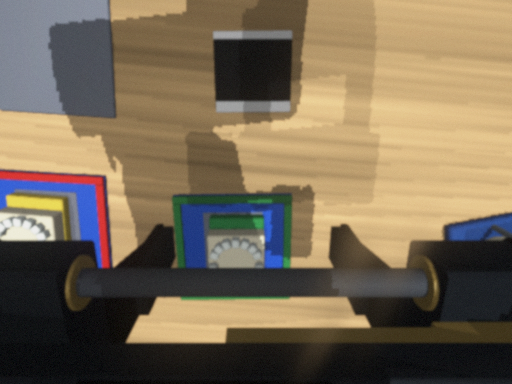

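The black plate lies squarely on the stand (252,69). Now the silver plate.

Request:
drive_tool([
  [87,0.241,-0.811,-0.135,0,0,0],
  [87,0.241,-0.811,-0.135,0,0,0],
  [87,0.241,-0.811,-0.135,0,0,0],
])

```text
time_s: 8.75
position: [0.5208, 0.1109, 0.1673]
tcp_rot: [[-0.996, -0.085, -0.004], [-0.085, 0.996, -0.002], [0.004, -0.001, -1.0]]
force: [0.2, 0.5, -0.4]
opening: 0.998
grasp_force: 0.0
```

Request:
drive_tool([
  [87,0.241,-0.811,-0.135,0,0,0],
  [87,0.241,-0.811,-0.135,0,0,0],
  [87,0.241,-0.811,-0.135,0,0,0],
])

```text
time_s: 9.05
position: [0.5022, 0.0118, 0.1838]
tcp_rot: [[-0.996, -0.084, -0.002], [-0.084, 0.996, -0.001], [0.002, -0.001, -1.0]]
force: [1.1, 0.8, 0.6]
opening: 1.001
grasp_force: 0.0
```

Request:
drive_tool([
  [87,0.241,-0.811,-0.135,0,0,0],
  [87,0.241,-0.811,-0.135,0,0,0],
  [87,0.241,-0.811,-0.135,0,0,0],
])

```text
time_s: 9.35
position: [0.4833, -0.0877, 0.2002]
tcp_rot: [[-0.996, -0.084, 0.001], [-0.084, 0.996, -0.002], [-0.001, -0.002, -1.0]]
force: [0.6, 0.5, -0.7]
opening: 0.999
grasp_force: 0.0
```

Request:
drive_tool([
  [87,0.241,-0.811,-0.135,0,0,0.14],
  [87,0.241,-0.811,-0.135,0,0,0.14],
  [87,0.241,-0.811,-0.135,0,0,0.14],
  [87,0.241,-0.811,-0.135,0,0,0.14],
  [87,0.241,-0.811,-0.135,0,0,0.14],
])

```text
time_s: 9.85
position: [0.4631, -0.1814, 0.2153]
tcp_rot: [[-0.993, 0.119, -0.002], [0.119, 0.993, 0.002], [0.002, 0.002, -1.0]]
force: [0.2, -0.7, 0.0]
opening: 0.999
grasp_force: 0.0
```

```bash
python3 look.py w4 459 -184 65 -7
python3 - <<'E'
from h import *
c=dict(np.load('w4.npz'))
for n,lo,hi,z in [('silver',(0,0,120),(180,40,255),.051),('yel',(22,150,60),(34,255,255),.009),('red',(0,150,60),(7,255,255),.016),('blue',(100,150,50),(125,255,255),.004),('mat',(100,15,50),(130,80,150),.004)]: print(n,*rects(c,lo,hi,z,150),sep='\n ')
E
```

```text
cam [ 0.38514191 -0.17330896  0.37779427] 318.7866878344018 [ 0.29 -0.03 -0.96]
t 9.9 pos [ 463.3 -181.3  215.3] F [-0.  -0.2  0.4] open 86.8 grip 0.0
row [ 0.0305 -0.0288  1.2526] [ 0.0012 -0.0013  0.0024]
silver
 ([628.2, -332.3, 31.9, 20.5, -20.8], [147.0, 319.0])
 ([452.9, -295.5, 31.8, 42.2, 23.0], [144.0, 173.0])
 ([426.6, -433.5, 46.0, 17.4, -19.7], [6.0, 164.0])
 ([437.5, -209.2, 44.6, 30.0, -41.9], [227.0, 146.0])
 ([450.9, 25.1, 71.2, 39.7, 0.7], [459.0, 140.0])
 ([332.7, -116.1, 32.0, 42.1, 3.7], [305.0, 26.0])
yel
 ([459.2, -187.0, 120.5, 121.1, -3.4], [253.0, 166.0])
red
 ([575.2, 1.1, 35.5, 118.6, 1.5], [412.0, 227.0])
 ([426.2, -180.0, 10.0, 52.9, -6.9], [249.0, 132.0])
blue
 ([584.6, 45.7, 23.3, 23.8, 3.3], [441.0, 232.0])
 ([459.8, -187.2, 103.1, 103.7, -3.5], [247.0, 157.0])
mat
 ([658.8, -351.9, 45.9, 23.5, -29.9], [147.0, 316.0])
 ([605.7, -402.6, 39.3, 66.4, -12.6], [102.0, 282.0])
 ([469.2, -186.7, 62.3, 77.9, -2.5], [250.0, 169.0])
 ([460.5, 61.0, 75.8, 27.4, 0.6], [462.0, 137.0])
 ([438.5, 19.1, 87.5, 101.7, 1.6], [420.0, 117.0])
```

View pics/w4.png

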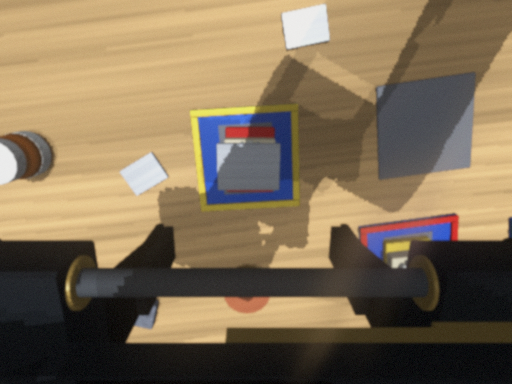

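The silver plate is at (250,167), half in shadow, so I'll segment it by height from the range image.

```bash
cat >> h.py <<'E'
def hmask(c,zlo,zhi):
    R=cv2.Rodrigues(np.array(c['rvec']))[0]; v,u=np.mgrid[:384,:512]; d=c['range_z']
    P=np.stack([(u-c['cx'])/c['fx']*d,(v-c['cy'])/c['fy']*d,d],-1)-np.ravel(c['tvec']); z=(P@R)[...,2]
    return ((z>zlo)&(z<zhi)&(d>0)).astype(np.uint8)*255
E
python3 - <<'E'
from h import *
c=dict(np.load('w4.npz')); m=hmask(c,.044,.06); m[235:]=0
print(*rmask(c,m,.051,100),sep='\n')
c=dict(np.load('top0.npz')); m=hmask(c,.044,.06); print(*rmask(c,m,.051,100),sep='\n')
move(458.5,-183,60,-7)
E
```

```text
([458.6, -185.5, 50.4, 65.8, -6.9], [248.0, 166.0])
([426.1, -429.0, 49.2, 25.5, -19.7], [9.0, 164.0])
([64.5, 2.2, 20.2, 128.5, -0.7], [239.0, 378.0])
([420.6, -438.9, 47.4, 48.9, 43.0], [431.0, 210.0])
([458.1, -182.0, 50.2, 66.4, -7.2], [319.0, 195.0])
([507.4, -624.9, 109.5, 14.0, -3.1], [507.0, 175.0])
([620.3, 2.4, 51.7, 66.0, -5.7], [239.0, 126.0])
([632.9, -635.2, 112.7, 14.9, 3.4], [506.0, 122.0])
([834.9, 507.5, 148.7, 74.2, -19.6], [25.0, 40.0])
t 9.9 pos [ 463.3 -181.3  215.3] F [-0.  -0.2  0.4] open 86.8 grip 0.0
row [ 0.0356 -0.0211  1.2943] [ 0.0012 -0.0013  0.0024]
```

Request:
drive_tool([
  [87,0.037,-0.031,1.0,0,0,0],
  [87,0.037,-0.031,1.0,0,0,0],
  [87,0.037,-0.031,1.0,0,0,0],
  [87,0.037,-0.031,1.0,0,0,0],
])

```text
time_s: 10.3
position: [0.4567, -0.1835, 0.093]
tcp_rot: [[-0.993, 0.118, -0.007], [0.118, 0.993, 0.005], [0.008, 0.004, -1.0]]
force: [0.1, 0.8, 1.0]
opening: 1.002
grasp_force: 0.0
```

Request:
drive_tool([
  [87,0,0,0.25,0,0,0],
  [87,0,0,0.25,0,0,0],
  [87,0,0,0.25,0,0,0],
])

```text
time_s: 10.6
position: [0.4594, -0.1863, 0.0668]
tcp_rot: [[-0.993, 0.119, 0.0], [0.119, 0.993, -0.0], [-0.0, -0.0, -1.0]]
force: [0.8, -0.0, 0.3]
opening: 0.999
grasp_force: 0.0
```

```bash
python3 -c "
from h import *
move(458.5,-184.5,36,-7)"
```

```text
t 10.6 pos [ 459.4 -186.3   66.8] F [ 0.8 -0.   0.3] open 86.9 grip 0.0
row [0.0096 0.0139 0.257 ] [-0.      0.0002  0.0018]
```

Request:
drive_tool([
  [87,0.009,0.013,0.13,0,0,0],
  [87,0.009,0.013,0.257,0,0,0],
  [87,0.009,0.013,0.257,0,0,0],
  [87,0.009,0.013,0.257,0,0,0],
])

```text
time_s: 11.0
position: [0.4589, -0.1856, 0.0365]
tcp_rot: [[-0.993, 0.12, 0.002], [0.12, 0.993, -0.001], [-0.002, -0.001, -1.0]]
force: [0.8, -0.6, -0.4]
opening: 1.003
grasp_force: 0.0
```

Request:
drive_tool([
  [74,0,0,0,0,0,0],
  [70,0,0,0,0,0,0],
  [66,0,0,0,0,0,0],
  [55,0,0,0,0,0,0],
  [55,0,0,0,0,0,0],
  [55,0,0,0,0,0,0],
  [55,0,0,0,0,0,0],
])

```text
time_s: 11.7
position: [0.4582, -0.1853, 0.0355]
tcp_rot: [[-0.993, 0.121, 0.0], [0.121, 0.993, -0.0], [-0.0, -0.0, -1.0]]
force: [0.1, 1.0, 4.4]
opening: 0.754
grasp_force: 30.0
```

Request:
drive_tool([
  [55,0,0,-0.05,0,0,0],
  [55,0,0,-0.2,0,0,0],
  [55,0,0,-0.5,0,0,0],
  [55,0,0,-0.8,0,0,0],
  [55,0,0,-0.8,0,0,0],
])

```text
time_s: 12.2
position: [0.4606, -0.187, 0.135]
tcp_rot: [[-0.993, 0.12, 0.007], [0.12, 0.993, -0.005], [-0.008, -0.004, -1.0]]
force: [0.2, -0.4, -1.4]
opening: 0.75
grasp_force: 30.0
```

Request:
drive_tool([
  [55,-0.04,0.415,0,0,0,0],
  [55,-0.081,0.829,0,0,0,0],
  [55,-0.081,0.829,0,0,0,0],
])

```text
time_s: 12.5
position: [0.4782, -0.0821, 0.1302]
tcp_rot: [[-0.993, 0.115, -0.004], [0.115, 0.993, 0.003], [0.004, 0.003, -1.0]]
force: [-1.2, 0.4, -1.2]
opening: 0.754
grasp_force: 30.0
```

Request:
drive_tool([
  [55,-0.04,0.415,0,0,0,0],
  [55,-0.081,0.829,0,0,0,0],
  [55,-0.081,0.829,0,0,0,0],
])

```text
time_s: 12.8
position: [0.5009, 0.0146, 0.1303]
tcp_rot: [[-0.993, 0.114, -0.001], [0.114, 0.993, 0.002], [0.002, 0.002, -1.0]]
force: [-0.5, -1.4, -0.9]
opening: 0.755
grasp_force: 30.0
```

Request:
drive_tool([
  [55,-0.04,0.415,0,0,0,0],
  [55,-0.081,0.829,0,0,0,0],
  [55,-0.081,0.829,0,0,0,0],
])

```text
time_s: 13.1
position: [0.5236, 0.1113, 0.1305]
tcp_rot: [[-0.993, 0.115, 0.001], [0.115, 0.993, 0.001], [-0.001, 0.001, -1.0]]
force: [-0.8, -0.8, -1.2]
opening: 0.755
grasp_force: 30.0
```

Request:
drive_tool([
  [55,-0.04,0.415,0,0,0,-0.07],
  [55,-0.081,0.829,0,0,0,-0.14],
  [55,-0.081,0.829,0,0,0,-0.14],
  [55,-0.081,0.829,0,0,0,-0.14],
  [55,-0.081,0.829,0,0,0,-0.14],
])

```text
time_s: 13.6
position: [0.5438, 0.2031, 0.1303]
tcp_rot: [[-0.996, -0.088, -0.002], [-0.088, 0.996, -0.001], [0.002, -0.001, -1.0]]
force: [-1.0, -0.8, -1.0]
opening: 0.749
grasp_force: 30.0
```

```bash
python3 look.py w5 449.2 206 65 5.2
python3 - <<'E'
from h import *
c=dict(np.load('w5.npz')); p=np.array(read_state()['position'])*1000
print(*rects(c,(0,0,0),(180,255,50),.024,300),sep='\n')
zt=(p[2]+15.5)/1000
m=hmask(c,zt-.006,zt+.006); g=m[:,200:300:20]; print(zt,[np.nonzero(g[:,i])[0][:1].tolist() for i in range(5)])
for u in (220,250,280):
    print(u,c['color'][190:216,u].max(1)); print((world(c,[(u,v) for v in (200,204,208)],zt)*1000).round(1)[:,:2].tolist())
E
```

```text
cam [0.4656269  0.19522091 0.2928963 ] 318.7866878344018 [ 0.29  0.02 -0.96]
t 13.65 pos [544.  203.  130.5] F [-0.3 -0.4 -0.8] open 65.3 grip 30.0
row [0.7837 0.0939 0.5476] [-0.0005 -0.0013 -0.0025]
([627.8, 385.6, 96.7, 172.2, 5.6], [436.0, 291.0])
([671.4, 217.0, 185.3, 551.2, 5.1], [227.0, 315.0])
([448.7, 205.0, 47.7, 64.4, 5.0], [266.0, 70.0])
0.146028265279975 [[205], [205], [205], [205], [205]]
220 [117 117 119 121 118 119 120 116 116 120 119 120 115  99  82  86  87  90
 102 108 115 116 116 116 115 117]
[[516.6, 184.1], [518.7, 184.3], [520.7, 184.4]]
250 [127 122 122 119 120 118 120 120 123 118 118 118 107  89  85  91  91  93
 101 114 115 116 118 119 120 117]
[[515.3, 198.7], [517.4, 198.8], [519.5, 199.0]]
280 [126 122 125 128 125 120 119 121 122 117 119 110  99  91 101 111 118 124
 163 190 204 213 214 213 216 218]
[[514.1, 213.2], [516.1, 213.4], [518.2, 213.7]]
```

Request:
drive_tool([
  [55,0.4,0.045,0,0,0,0],
  [55,0.785,0.094,0,0,0,0],
  [55,0.785,0.094,0.3,0,0,0],
  [55,0.785,0.094,0.55,0,0,0],
  [55,0.785,0.094,0.55,0,0,0],
  [55,0.785,0.094,0.55,0,0,0],
])

```text
time_s: 14.25
position: [0.4499, 0.2068, 0.0652]
tcp_rot: [[-0.996, -0.087, -0.001], [-0.087, 0.996, -0.0], [0.001, -0.0, -1.0]]
force: [0.2, 0.5, 0.9]
opening: 0.753
grasp_force: 30.0
```

Request:
drive_tool([
  [55,0,0,0.2,0,0,0],
  [55,0,0,0.32,0,0,0],
  [55,0,0,0.36,0,0,0],
  [55,0,0,0.36,0,0,0],
  [55,0,0,0.36,0,0,0],
])

```text
time_s: 14.75
position: [0.4508, 0.2075, 0.0233]
tcp_rot: [[-0.996, -0.089, 0.002], [-0.089, 0.996, -0.0], [-0.002, -0.0, -1.0]]
force: [0.1, -3.4, 2.3]
opening: 0.753
grasp_force: 30.2
```

The fingers reach 7.5 mm below the silver plate, so they would hit the equally wide black plate. I'll back off, put the silver plate back on its cast, and regrip it with the fingertips nearly flush. First I'll check the black plate wasn't disturbed.

Request:
drive_tool([
  [55,0,0,-0.2,0,0,0],
  [55,0,0,-0.5,0,0,0],
  [55,0,0,-0.9,0,0,0],
  [55,-0.4,0,-0.9,0,0,0],
  [55,-0.79,0,-0.9,0,0,0],
  [55,-0.79,0,-0.9,0,0,0],
  [55,-0.79,0,-0.9,0,0,0],
])

```text
time_s: 15.45
position: [0.5452, 0.2163, 0.1307]
tcp_rot: [[-0.996, -0.088, 0.001], [-0.088, 0.996, 0.001], [-0.001, 0.0, -1.0]]
force: [-1.1, -0.3, -0.6]
opening: 0.754
grasp_force: 30.0
```

```bash
python3 look.py w6 458.2 -185.3 130 -6.9
python3 - <<'E'
from h import *
c=dict(np.load('w6.npz'))
print(*rects(c,(0,0,0),(180,255,50),.024,300),sep='\n')
E
```

```text
cam [0.4663617  0.20800109 0.29295592] 318.7866878344018 [ 0.29  0.03 -0.96]
t 15.5 pos [543.3 216.1 130.1] F [-1.2  0.5 -1.4] open 65.6 grip 30.0
row [ 1.0033e+00 -3.2693e+00  1.5000e-03] [ 0.     -0.0009  0.1395]
([629.0, 399.8, 99.4, 173.0, 5.6], [436.0, 290.0])
([674.4, 231.0, 185.4, 553.7, 5.0], [231.0, 315.0])
([448.5, 205.6, 47.4, 64.7, 5.1], [251.0, 66.0])
```

Request:
drive_tool([
  [55,0.125,-0.41,0,0,0,0],
  [55,0.251,-0.817,0,0,0,0],
  [55,0.251,-0.817,0,0,0,0],
])

```text
time_s: 15.8
position: [0.519, 0.1121, 0.1295]
tcp_rot: [[-0.996, -0.085, -0.006], [-0.085, 0.996, -0.001], [0.006, -0.001, -1.0]]
force: [0.5, 0.4, -0.8]
opening: 0.759
grasp_force: 30.0
```

Request:
drive_tool([
  [55,0.125,-0.41,0,0,0,0],
  [55,0.251,-0.817,0,0,0,0],
  [55,0.251,-0.817,0,0,0,0],
])

```text
time_s: 16.1
position: [0.4995, 0.0122, 0.1299]
tcp_rot: [[-0.996, -0.084, -0.002], [-0.084, 0.996, -0.001], [0.002, -0.0, -1.0]]
force: [0.4, 0.3, -1.3]
opening: 0.751
grasp_force: 30.0
```

Request:
drive_tool([
  [55,0.125,-0.41,0,0,0,0],
  [55,0.251,-0.817,0,0,0,0],
  [55,0.251,-0.817,0,0,0,0],
])

```text
time_s: 16.4
position: [0.4799, -0.0882, 0.1301]
tcp_rot: [[-0.996, -0.084, 0.0], [-0.084, 0.996, -0.001], [-0.0, -0.001, -1.0]]
force: [0.0, 0.1, -0.3]
opening: 0.757
grasp_force: 30.0
```

Request:
drive_tool([
  [55,0.125,-0.41,0,0,0,0.07],
  [55,0.251,-0.817,0,0,0,0.14],
  [55,0.251,-0.817,0,0,0,0.14],
  [55,0.251,-0.817,0,0,0,0.14],
  [55,0.251,-0.817,0,0,0,0.14],
  [55,0.251,-0.817,0,0,0,0.14],
])

```text
time_s: 17.0
position: [0.459, -0.1827, 0.1298]
tcp_rot: [[-0.993, 0.118, -0.001], [0.118, 0.993, 0.001], [0.001, 0.001, -1.0]]
force: [0.2, 0.1, -0.5]
opening: 0.752
grasp_force: 30.0
```

```bash
python3 -c "
from h import *
move(458.2,-185.3,40,-6.9)"
```

```text
t 17.0 pos [ 459.  -182.7  129.8] F [ 0.2  0.1 -0.5] open 65.4 grip 30.0
row [ 0.0033 -0.0234  0.7484] [ 0.0007 -0.0007  0.0016]
```

Request:
drive_tool([
  [55,0.003,-0.023,0.3,0,0,0],
  [55,0.003,-0.023,0.55,0,0,0],
  [55,0.003,-0.023,0.7,0,0,0],
  [55,0.003,-0.023,0.745,0,0,0],
  [55,0.003,-0.023,0.745,0,0,0],
  [55,0.003,-0.023,0.745,0,0,0],
])

```text
time_s: 17.6
position: [0.4591, -0.1874, 0.0412]
tcp_rot: [[-0.993, 0.119, 0.001], [0.119, 0.993, -0.001], [-0.001, -0.001, -1.0]]
force: [-0.8, 0.3, -0.0]
opening: 0.755
grasp_force: 30.0
```

Request:
drive_tool([
  [55,0,0,0.01,0,0,0],
  [55,0,0,0.02,0,0,0],
  [55,0,0,0.028,0,0,0],
  [55,0,0,0.028,0,0,0],
  [55,0,0,0.028,0,0,0],
])

```text
time_s: 18.1
position: [0.4585, -0.1878, 0.0373]
tcp_rot: [[-0.993, 0.121, 0.0], [0.121, 0.993, -0.0], [-0.0, -0.0, -1.0]]
force: [-0.2, -1.1, -1.4]
opening: 0.753
grasp_force: 30.0
```

Request:
drive_tool([
  [55,0.002,0.02,0,0,0,0],
  [55,0.002,0.02,0.008,0,0,0],
  [55,0.002,0.02,0.014,0,0,0],
  [55,0.002,0.02,0.014,0,0,0],
])

```text
time_s: 18.5
position: [0.4584, -0.1851, 0.0355]
tcp_rot: [[-0.993, 0.12, -0.0], [0.12, 0.993, 0.0], [0.0, 0.0, -1.0]]
force: [0.4, 1.6, 1.4]
opening: 0.753
grasp_force: 30.0
```

Request:
drive_tool([
  [55,0,0,0.004,0,0,0],
  [55,0,0,0.004,0,0,0],
])

```text
time_s: 18.7
position: [0.4584, -0.1851, 0.0355]
tcp_rot: [[-0.993, 0.12, 0.0], [0.12, 0.993, 0.0], [-0.0, 0.0, -1.0]]
force: [-0.7, 1.2, 6.0]
opening: 0.749
grasp_force: 30.0
```

Request:
drive_tool([
  [70,0,0,0,0,0,0],
  [74,0,0,0,0,0,0],
  [74,0,0,0,0,0,0],
  [74,0,0,-0.03,0,0,0],
  [74,0,0,-0.056,0,0,0],
  [74,0,0,-0.056,0,0,0],
  [74,0,0,-0.056,0,0,0],
])

```text
time_s: 19.4
position: [0.4586, -0.1854, 0.0419]
tcp_rot: [[-0.993, 0.121, 0.0], [0.121, 0.993, -0.0], [-0.0, -0.0, -1.0]]
force: [-0.6, -0.4, -0.2]
opening: 0.848
grasp_force: 0.0
```

Request:
drive_tool([
  [70,0,0,0,0,0,0],
  [66,0,0,0,0,0,0],
  [55,0,0,0,0,0,0],
  [55,0,0,0,0,0,0],
  [55,0,0,0,0,0,0],
])

```text
time_s: 19.9
position: [0.4585, -0.1852, 0.0417]
tcp_rot: [[-0.993, 0.121, -0.0], [0.121, 0.993, 0.0], [0.0, 0.0, -1.0]]
force: [-0.2, 0.0, -0.3]
opening: 0.756
grasp_force: 30.0
```

Request:
drive_tool([
  [55,0,0,-0.03,0,0,0],
  [55,0,0,-0.1,0,0,0],
  [55,0,0,-0.3,0,0,0],
  [55,0,0,-0.5,0,0,0],
  [55,0,0,-0.75,0,0,0],
  [55,0,0,-0.75,0,0,0],
])

```text
time_s: 20.5
position: [0.4607, -0.1867, 0.1355]
tcp_rot: [[-0.993, 0.12, 0.007], [0.12, 0.993, -0.005], [-0.007, -0.004, -1.0]]
force: [0.3, -0.2, -0.8]
opening: 0.754
grasp_force: 30.0
```

Request:
drive_tool([
  [55,-0.02,0.2,0,0,0,0],
  [55,-0.05,0.5,0,0,0,0],
  [55,-0.081,0.829,0,0,0,0],
  [55,-0.081,0.829,0,0,0,0],
])

```text
time_s: 20.9
position: [0.4791, -0.0835, 0.1313]
tcp_rot: [[-0.993, 0.116, -0.002], [0.116, 0.993, 0.002], [0.003, 0.002, -1.0]]
force: [-0.6, -0.3, -0.9]
opening: 0.755
grasp_force: 30.0
```

Request:
drive_tool([
  [55,-0.04,0.415,0,0,0,0],
  [55,-0.081,0.829,0,0,0,0],
  [55,-0.081,0.829,0,0,0,0],
])

```text
time_s: 21.2
position: [0.5017, 0.0143, 0.1314]
tcp_rot: [[-0.993, 0.114, -0.0], [0.114, 0.993, 0.001], [0.0, 0.001, -1.0]]
force: [-0.2, -0.9, -1.1]
opening: 0.752
grasp_force: 30.0
```

Request:
drive_tool([
  [55,-0.04,0.415,0,0,0,0],
  [55,-0.081,0.829,0,0,0,0],
  [55,-0.081,0.829,0,0,0,0],
])

```text
time_s: 21.5
position: [0.5244, 0.1112, 0.1316]
tcp_rot: [[-0.993, 0.115, 0.002], [0.115, 0.993, 0.001], [-0.002, 0.001, -1.0]]
force: [0.5, -0.5, -0.4]
opening: 0.76
grasp_force: 30.0
```

Request:
drive_tool([
  [55,-0.04,0.415,0,0,0,-0.07],
  [55,-0.081,0.829,0,0,0,-0.14],
  [55,-0.081,0.829,0,0,0,-0.14],
  [55,-0.081,0.829,0,0,0,-0.14],
  [55,-0.081,0.829,0,0,0,-0.14],
  [55,-0.081,0.829,0,0,0,-0.14],
])

```text
time_s: 22.1
position: [0.5447, 0.203, 0.1315]
tcp_rot: [[-0.996, -0.087, -0.001], [-0.087, 0.996, -0.001], [0.001, -0.001, -1.0]]
force: [0.7, 0.4, -0.3]
opening: 0.752
grasp_force: 30.0
```

```bash
python3 look.py w7 448.7 206.1 60 5.1
python3 - <<'E'
from h import *
c=dict(np.load('w7.npz')); p=np.array(read_state()['position'])*1000
print(*rects(c,(0,0,0),(180,255,50),.024,300),sep='\n')
for zt in (p[2]+9.2,): 
  for u in (220,250,280):
    print(u,c['color'][190:216,u].max(1)); print((world(c,[(u,v) for v in (200,204,208)],zt/1000)*1000).round(1)[:,:2].tolist())
E
```

```text
cam [0.46631845 0.19510443 0.29393772] 318.7866878344018 [ 0.29  0.02 -0.96]
t 22.15 pos [544.8 203.2 131.6] F [-0.2 -0.3 -0.8] open 65.8 grip 30.0
row [0.7956 0.0935 0.5971] [-0.0002 -0.0006 -0.0015]
([629.7, 386.6, 97.3, 172.8, 5.5], [436.0, 291.0])
([673.4, 217.1, 186.3, 554.0, 5.0], [228.0, 313.0])
([448.8, 205.9, 47.8, 64.0, 5.0], [267.0, 69.0])
220 [117 119 116 118 119 119 119 116 118 109 100  85  92  94 102 112 117 120
 120 117 118 118 115 118 119 120]
[[519.7, 183.6], [521.8, 183.7], [524.0, 183.8]]
250 [120 117 121 117 115 120 119 115 116 106  96  91  93  96 104 113 118 117
 120 119 118 116 118 117 122 118]
[[518.3, 198.7], [520.5, 198.9], [522.7, 199.1]]
280 [123 123 124 123 116 118 116 117 116 112 111 112 116 138 170 202 218 221
 221 221 218 221 220 221 221 220]
[[517.0, 213.9], [519.2, 214.1], [521.3, 214.4]]
```

View pics/w7.png

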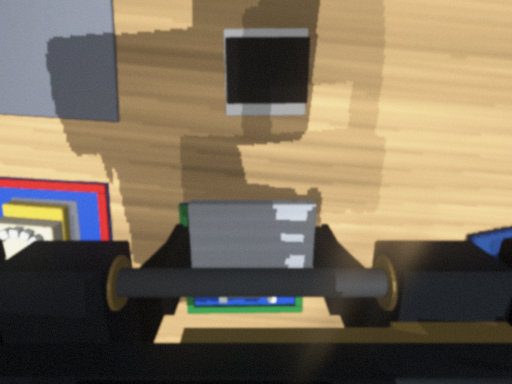

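Request:
drive_tool([
  [55,0.4,0.042,0,0,0,0],
  [55,0.793,0.085,0,0,0,0],
  [55,0.793,0.085,0.3,0,0,0],
  [55,0.793,0.085,0.6,0,0,0],
  [55,0.793,0.085,0.6,0,0,0],
  [55,0.793,0.085,0.6,0,0,0],
  [55,0.793,0.085,0.6,0,0,0],
])

```text
time_s: 22.85
position: [0.4508, 0.2066, 0.061]
tcp_rot: [[-0.996, -0.088, 0.003], [-0.088, 0.996, 0.001], [-0.003, 0.0, -1.0]]
force: [-0.3, 0.1, -0.3]
opening: 0.757
grasp_force: 30.0
```

Request:
drive_tool([
  [55,0,0,0.15,0,0,0],
  [55,0,0,0.24,0,0,0],
  [55,0,0,0.26,0,0,0],
  [55,0,0,0.26,0,0,0],
  [55,0,0,0.26,0,0,0],
])

```text
time_s: 23.35
position: [0.4497, 0.2068, 0.029]
tcp_rot: [[-0.996, -0.089, 0.001], [-0.089, 0.996, 0.0], [-0.001, 0.0, -1.0]]
force: [-0.0, -0.7, -1.7]
opening: 0.756
grasp_force: 30.0
```

```bash
python3 -c "
from h import *
move(448.8,206.1,24.3,5.1)"
```

```text
t 23.35 pos [449.7 206.8  29. ] F [-0.  -0.7 -1.7] open 65.8 grip 30.0
row [ 0.0084 -0.0054  0.0395] [0.0001 0.0006 0.0001]
```

Request:
drive_tool([
  [55,0.006,-0.006,0.015,0,0,0],
  [55,0.006,-0.006,0.03,0,0,0],
  [55,0.006,-0.006,0.04,0,0,0],
  [55,0.006,-0.006,0.04,0,0,0],
  [55,0.006,-0.006,0.04,0,0,0],
])

```text
time_s: 23.85
position: [0.4488, 0.2061, 0.0239]
tcp_rot: [[-0.996, -0.089, 0.0], [-0.089, 0.996, 0.0], [-0.0, 0.0, -1.0]]
force: [-1.3, 0.4, 3.6]
opening: 0.758
grasp_force: 31.2
```

Request:
drive_tool([
  [67,0,0,0,0,0,0],
  [70,0,0,0,0,0,0],
  [76,0,0,0,0,0,0],
  [82,0,0,0,0,0,0],
  [87,0,0,0,0,0,0],
  [87,0,0,-0.1,0,0,0],
  [87,0,0,-0.5,0,0,0],
  [87,0,0,-0.9,0,0,0],
])

```text
time_s: 24.65
position: [0.4476, 0.2057, 0.1325]
tcp_rot: [[-0.996, -0.089, -0.004], [-0.089, 0.996, -0.001], [0.004, -0.0, -1.0]]
force: [1.2, 0.1, 0.2]
opening: 1.0
grasp_force: 0.0
```

Request:
drive_tool([
  [87,-0.4,0,-0.1,0,0,0],
  [87,-0.8,0,-0.2,0,0,0],
  [87,-0.8,0,-0.2,0,0,0],
  [87,-0.8,0,-0.2,0,0,0],
])

```text
time_s: 25.05
position: [0.545, 0.2144, 0.1567]
tcp_rot: [[-0.996, -0.089, 0.001], [-0.089, 0.996, 0.0], [-0.001, 0.0, -1.0]]
force: [-0.7, -0.5, -0.5]
opening: 1.0
grasp_force: 0.0
```

```bash
python3 look.py w8 621 0 220 0
python3 - <<'E'
from h import *
c=dict(np.load('w8.npz'))
m=hmask(c,.026,.04); m[120:]=0; print('top',*rmask(c,m,.032,150)); print(c['range_z'][60:80:5,252])
c2=optics.capture('top'); np.savez('top1.npz',**c2); print(*rmask(c2,hmask(c2,.026,.04),.032,150),sep='\n')
E
```

```text
cam [0.4662832  0.20618203 0.31893477] 318.7866878344018 [ 0.29  0.03 -0.96]
t 25.1 pos [543.1 214.3 155.8] F [-1.2  0.  -0.8] open 86.8 grip 0.0
row [-0.4867 -1.8365 -0.5361] [-0.0001 -0.0012  0.0593]
top ([449.5, 204.2, 49.2, 65.9, 5.1], [251.0, 70.0])
[0.2676276  0.26742494 0.26902756 0.27023795]
([449.0, 206.1, 50.1, 66.8, 5.1], [150.0, 200.0])
([458.3, -180.8, 54.2, 56.9, -7.2], [315.0, 198.0])
([621.7, 2.9, 54.2, 55.2, 0.1], [239.0, 127.0])
```

View pics/w8.png

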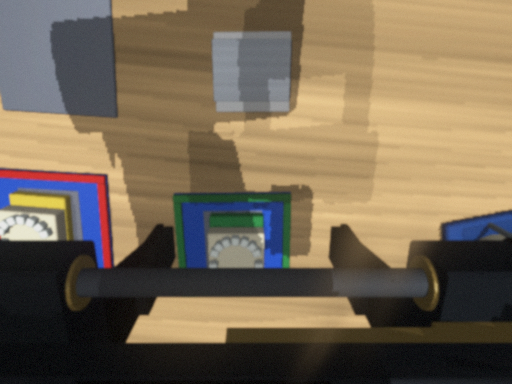

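The pile is square at wrist (251,70) and top (449,206, 5.1°), matching the stand. The plates are done, so now I'll go to the yellow cast.

Request:
drive_tool([
  [87,-0.248,-0.908,0.1,0,0,0],
  [87,-0.248,-0.908,0.2,0,0,0],
  [87,-0.248,-0.908,0.233,0,0,0],
  [87,-0.248,-0.908,0.233,0,0,0],
])

```text
time_s: 25.55
position: [0.5819, 0.1067, 0.1259]
tcp_rot: [[-0.996, -0.085, -0.005], [-0.085, 0.996, 0.0], [0.005, 0.0, -1.0]]
force: [-1.1, 0.9, 0.1]
opening: 0.998
grasp_force: 0.0
```

Request:
drive_tool([
  [87,-0.248,-0.908,0.1,0,0,0.058],
  [87,-0.248,-0.908,0.233,0,0,0.058],
  [87,-0.248,-0.908,0.233,0,0,0.058],
  [87,-0.248,-0.908,0.233,0,0,0.058],
  [87,-0.248,-0.908,0.233,0,0,0.058],
  [87,-0.248,-0.908,0.233,0,0,0.058],
])

```text
time_s: 26.15
position: [0.622, 0.0052, 0.1002]
tcp_rot: [[-1.0, -0.004, -0.001], [-0.004, 1.0, 0.001], [0.001, 0.001, -1.0]]
force: [0.0, 0.2, 0.7]
opening: 0.999
grasp_force: 0.0
```

```bash
python3 -c "
from h import *
move(621.8,2.3,40,0.1)
c=dict(np.load('w8.npz'));print(*rects(c,(22,140,60),(34,255,255),.016,60))"
```

```text
t 26.15 pos [622.    5.2 100.2] F [0.  0.2 0.7] open 86.9 grip 0.0
row [ 0.001  -0.0243  0.5019] [ 0.0005 -0.0006  0.0017]
([605.9, 3.4, 47.7, 57.5, 0.4], [48.0, 208.0])
```

Request:
drive_tool([
  [87,0,-0.024,0.3,0,0,0],
  [87,0,-0.024,0.5,0,0,0],
  [87,0,-0.024,0.5,0,0,0],
  [87,0,-0.024,0.5,0,0,0],
  [87,0,-0.024,0.5,0,0,0],
])

```text
time_s: 26.65
position: [0.6241, 0.0006, 0.0414]
tcp_rot: [[-1.0, -0.003, 0.003], [-0.003, 1.0, -0.0], [-0.003, -0.0, -1.0]]
force: [0.4, -0.3, 0.3]
opening: 0.998
grasp_force: 0.0
```

```bash
python3 -c "
from h import *
move(621.8,2.3,12,0.1)"
```

```text
t 26.65 pos [6.241e+02 6.000e-01 4.140e+01] F [ 0.4 -0.3  0.3] open 86.9 grip 0.0
row [0.0195 0.0144 0.2453] [-0.0003  0.0018  0.001 ]
```

Request:
drive_tool([
  [87,0.008,0.012,0.12,0,0,0],
  [80,0.008,0.012,0.24,0,0,0],
  [76,0.008,0.012,0.245,0,0,0],
  [72,0.008,0.012,0.245,0,0,0],
  [72,0.008,0.012,0.245,0,0,0],
  [72,0.008,0.012,0.245,0,0,0],
])

```text
time_s: 27.25
position: [0.6217, 0.0014, 0.0101]
tcp_rot: [[-1.0, -0.002, -0.001], [-0.002, 1.0, 0.0], [0.001, 0.0, -1.0]]
force: [0.8, 0.8, 0.5]
opening: 0.832
grasp_force: 0.0
```

Request:
drive_tool([
  [72,0,0.006,-0.014,0,0,0],
  [66,0,0.006,-0.014,0,0,0],
  [60,0,0.006,-0.014,0,0,0],
  [57,0,0.006,-0.014,0,0,0],
  [50,0,0.006,-0.014,0,0,0],
  [45,0,0.006,-0.014,0,0,0],
  [45,0,0.006,-0.014,0,0,0],
  [45,0,0.006,-0.014,0,0,0],
])

```text
time_s: 28.05
position: [0.6221, 0.002, 0.0121]
tcp_rot: [[-1.0, -0.002, 0.0], [-0.002, 1.0, -0.0], [-0.0, -0.0, -1.0]]
force: [0.8, -1.5, 0.4]
opening: 0.639
grasp_force: 30.0
```

```bash
python3 -c "
from h import *
move(448,24.7,75,0.7)"
```

```text
t 28.05 pos [622.1   2.   12.1] F [ 0.8 -1.5  0.4] open 55.6 grip 30.0
row [ 1.4504  0.1928 -0.5241] [-0.0001  0.0001 -0.0066]
```

Request:
drive_tool([
  [45,0,0,-0.05,0,0,0],
  [45,0,0,-0.2,0,0,0],
  [45,0,0,-0.4,0,0,0],
  [45,0,0,-0.52,0,0,0],
  [45,0,0,-0.52,0,0,0],
])

```text
time_s: 28.55
position: [0.6238, 0.0019, 0.0769]
tcp_rot: [[-1.0, -0.002, 0.005], [-0.002, 1.0, -0.001], [-0.005, -0.001, -1.0]]
force: [0.7, -0.6, -1.1]
opening: 0.642
grasp_force: 30.0
```

Request:
drive_tool([
  [45,0.3,0.04,0,0,0,0],
  [45,0.6,0.09,0,0,0,0],
  [45,0.725,0.09,0,0,0,0],
  [45,0.725,0.09,0,0,0,0],
])

```text
time_s: 28.95
position: [0.5309, 0.0135, 0.0735]
tcp_rot: [[-1.0, -0.002, -0.006], [-0.002, 1.0, 0.001], [0.006, 0.001, -1.0]]
force: [-0.2, -0.0, -2.2]
opening: 0.644
grasp_force: 30.0
```

Request:
drive_tool([
  [45,0.3,0.04,0,0,0,0],
  [45,0.6,0.09,0,0,0,0],
  [45,0.725,0.09,0,0,0,0],
  [45,0.725,0.09,0,0,0,0],
  [45,0.725,0.09,0.2,0,0,0],
  [45,0.725,0.09,0.4,0,0,0],
  [45,0.725,0.09,0.4,0,0,0],
  [45,0.725,0.09,0.4,0,0,0],
])

```text
time_s: 29.75
position: [0.45, 0.0228, 0.0261]
tcp_rot: [[-1.0, -0.002, 0.001], [-0.002, 1.0, -0.0], [-0.001, -0.0, -1.0]]
force: [-0.2, -0.3, -1.3]
opening: 0.64
grasp_force: 30.0
```

```bash
python3 -c "
from h import *
move(448,24.5,12.5,0.7)"
```

```text
t 29.75 pos [450.   22.8  26.1] F [-0.2 -0.3 -1.3] open 55.7 grip 30.0
row [0.017  0.0139 0.1137] [-0.0002  0.001  -0.0068]
```

Lower to contact.

Request:
drive_tool([
  [45,0.015,0.012,0.05,0,0,0],
  [45,0.015,0.012,0.09,0,0,0],
  [45,0.015,0.012,0.1,0,0,0],
  [45,0.015,0.012,0.106,0,0,0],
  [45,0.015,0.012,0.112,0,0,0],
  [45,0.015,0.012,0.112,0,0,0],
])

```text
time_s: 30.35
position: [0.4463, 0.0246, 0.0132]
tcp_rot: [[-1.0, -0.002, 0.0], [-0.002, 1.0, -0.0], [-0.0, -0.0, -1.0]]
force: [0.4, 0.4, -2.1]
opening: 0.643
grasp_force: 30.0
```

Request:
drive_tool([
  [45,0,0,0.005,0,0,0],
  [45,0,0,0.005,0,0,0],
  [45,0,0,0.005,0,0,0],
])

```text
time_s: 30.65
position: [0.4463, 0.0247, 0.0125]
tcp_rot: [[-1.0, -0.002, 0.0], [-0.002, 1.0, -0.0], [-0.0, -0.0, -1.0]]
force: [-1.2, 0.1, -2.1]
opening: 0.638
grasp_force: 30.0
```

Request:
drive_tool([
  [45,0,0,0.005,0,0,0],
  [45,0,0,0.009,0,0,0],
  [45,0,0,0.009,0,0,0],
])

```text
time_s: 30.95
position: [0.4463, 0.0247, 0.0121]
tcp_rot: [[-1.0, -0.002, 0.001], [-0.002, 1.0, -0.0], [-0.001, -0.0, -1.0]]
force: [-0.2, 0.1, 6.4]
opening: 0.641
grasp_force: 30.0
```

Request:
drive_tool([
  [60,0,0,0,0,0,0],
  [66,0,0,0,0,0,0],
  [72,0,0,0,0,0,0],
  [80,0,0,0,0,0,0],
  [80,0,0,-0.1,0,0,0],
  [87,0,0,-0.4,0,0,0],
  [87,0,0,-0.9,0,0,0],
  [87,0,0,-0.9,0,0,0],
])

```text
time_s: 31.75
position: [0.4486, 0.0243, 0.123]
tcp_rot: [[-1.0, -0.003, 0.008], [-0.003, 1.0, -0.002], [-0.008, -0.002, -1.0]]
force: [1.0, 0.2, -1.4]
opening: 0.992
grasp_force: 0.0
```

Request:
drive_tool([
  [87,-0.05,-0.865,-0.4,0,0,0],
  [87,-0.05,-0.865,-0.4,0,0,0],
  [87,-0.05,-0.865,-0.4,0,0,0],
  [87,-0.05,-0.865,-0.4,0,0,0],
])

```text
time_s: 32.15
position: [0.4533, -0.0809, 0.1678]
tcp_rot: [[-1.0, 0.001, 0.002], [0.001, 1.0, -0.001], [-0.002, -0.001, -1.0]]
force: [-0.3, 0.6, -0.3]
opening: 1.0
grasp_force: 0.0
```

Request:
drive_tool([
  [87,-0.05,-0.865,-0.4,0,0,0.083],
  [87,-0.05,-0.865,-0.4,0,0,0.083],
  [87,-0.05,-0.865,-0.4,0,0,0.083],
  [87,-0.05,-0.865,-0.4,0,0,0.083],
  [87,-0.05,-0.865,-0.4,0,0,0.083],
  [87,-0.05,-0.865,-0.4,0,0,0.083],
])

```text
time_s: 32.75
position: [0.4572, -0.1801, 0.2138]
tcp_rot: [[-0.993, 0.12, -0.004], [0.12, 0.993, 0.003], [0.004, 0.003, -1.0]]
force: [-0.3, -0.0, -0.3]
opening: 0.994
grasp_force: 0.0
```

```bash
python3 look.py w9 458.3 -182 95 -7.2
python3 - <<'E'
from h import *
for n in('w9','top'):
    c=dict(np.load('w9.npz')) if n=='w9' else optics.capture('top')
    if n=='top': np.savez('top2.npz',**c)
    m=hmask(c,.026,.0385)
    if n=='w9': m[235:]=0
    print(n,*rmask(c,m,.034,300),sep='\n ')
    print('yel',*rects(c,(22,150,60),(34,255,255),.009,500),sep='\n ')
    print('redbase',*rects(c,(0,150,60),(7,255,255),.016,60),sep='\n ')
E
```

```text
cam [ 0.37955013 -0.17201435  0.37650057] 318.7866878344018 [ 0.29 -0.03 -0.96]
t 32.8 pos [ 457.5 -180.3  214. ] F [-0.6 -0.5 -0.5] open 87.1 grip 0.0
row [-0.0117 -0.0151  0.9917] [ 0.0015 -0.0023  0.0035]
w9
 ([458.8, -184.1, 54.2, 55.7, -6.9], [249.0, 167.0])
 ([419.9, -426.6, 50.2, 34.0, 5.0], [24.0, 159.0])
 ([446.1, 20.9, 54.5, 59.2, -0.1], [436.0, 131.0])
yel
 ([459.3, -187.0, 120.5, 120.6, -3.4], [250.0, 168.0])
redbase
 ([565.9, 1.4, 27.1, 119.8, -4.9], [412.0, 230.0])
 ([426.3, -180.3, 10.1, 52.9, -6.9], [248.0, 138.0])
top
 ([446.5, 25.7, 51.3, 53.5, -0.1], [229.0, 203.0])
 ([448.8, 205.4, 50.1, 66.7, 5.3], [150.0, 200.0])
 ([624.7, 205.7, 55.7, 57.2, 7.6], [154.0, 128.0])
yel
redbase
 ([620.2, 7.8, 120.9, 120.7, 1.6], [237.0, 131.0])
```

View pics/w9.png

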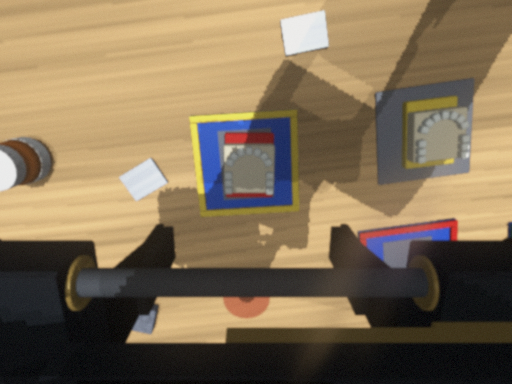

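The view shows the red cast at (249,167) and the yellow cast safely on the mat (436,138). Now I'll grip the red cast.

Request:
drive_tool([
  [87,-0.01,-0.015,0.4,0,0,0],
  [87,-0.01,-0.015,0.8,0,0,0],
  [87,-0.01,-0.015,0.99,0,0,0],
  [87,-0.01,-0.015,0.99,0,0,0],
])

```text
time_s: 33.25
position: [0.4571, -0.1822, 0.0933]
tcp_rot: [[-0.993, 0.121, -0.007], [0.121, 0.993, 0.005], [0.008, 0.004, -1.0]]
force: [0.3, 0.9, 0.3]
opening: 1.001
grasp_force: 0.0
```

Request:
drive_tool([
  [87,0,0,0.25,0,0,0],
  [87,0,0,0.45,0,0,0],
  [87,0,0,0.45,0,0,0],
  [87,0,0,0.45,0,0,0],
  [87,0,0,0.45,0,0,0],
])

```text
time_s: 33.75
position: [0.4607, -0.1853, 0.0442]
tcp_rot: [[-0.993, 0.122, 0.003], [0.122, 0.993, -0.002], [-0.003, -0.001, -1.0]]
force: [-0.8, -0.8, -0.3]
opening: 1.0
grasp_force: 0.0
```

```bash
python3 -c "
from h import *
move(458.6,-183,12,-7)"
```

```text
t 33.75 pos [ 460.7 -185.3   44.2] F [-0.8 -0.8 -0.3] open 87.0 grip 0.0
row [0.0207 0.0172 0.2681] [-0.001   0.0018  0.0002]
```

Request:
drive_tool([
  [87,0.012,0.015,0.13,0,0,0],
  [80,0.012,0.015,0.25,0,0,0],
  [76,0.012,0.015,0.265,0,0,0],
  [72,0.012,0.015,0.265,0,0,0],
  [72,0.012,0.015,0.265,0,0,0],
  [72,0.012,0.015,0.265,0,0,0],
])

```text
time_s: 34.35
position: [0.459, -0.1832, 0.0116]
tcp_rot: [[-0.993, 0.122, 0.001], [0.122, 0.993, -0.001], [-0.002, -0.001, -1.0]]
force: [-0.2, 0.3, 0.0]
opening: 0.831
grasp_force: 0.0
```

Request:
drive_tool([
  [66,0,0,0,0,0,0],
  [60,0,0,0,0,0,0],
  [57,0,0,0,0,0,0],
  [50,0,0,0,0,0,0],
  [45,0,0,0,0,0,0],
  [45,0,0,0,0,0,0],
  [45,0,0,0,0,0,0],
])

```text
time_s: 35.05
position: [0.4585, -0.1829, 0.0108]
tcp_rot: [[-0.993, 0.122, 0.0], [0.122, 0.993, -0.0], [-0.0, -0.0, -1.0]]
force: [-0.1, 0.2, 1.9]
opening: 0.638
grasp_force: 30.0
```

```bash
python3 -c "
from h import *
move(622.4,7.2,95,1.5)"
```

```text
t 35.05 pos [ 458.5 -182.9   10.8] F [-0.1  0.2  1.9] open 55.5 grip 30.0
row [-1.1627  1.7387 -0.7017] [-0.      0.0001 -0.099 ]
```

Request:
drive_tool([
  [45,0,0,-0.05,0,0,0],
  [45,0,0,-0.2,0,0,0],
  [45,0,0,-0.45,0,0,0],
  [45,0,0,-0.7,0,0,0],
  [45,0,0,-0.7,0,0,0],
])

```text
time_s: 35.55
position: [0.4604, -0.184, 0.0979]
tcp_rot: [[-0.993, 0.122, 0.006], [0.122, 0.993, -0.004], [-0.006, -0.003, -1.0]]
force: [0.9, -0.5, -3.2]
opening: 0.644
grasp_force: 30.0
```

Request:
drive_tool([
  [45,-0.2,0.3,0,0,0,0],
  [45,-0.4,0.6,0,0,0,0],
  [45,-0.582,0.87,0,0,0,0],
  [45,-0.582,0.87,0,0,0,0],
])

```text
time_s: 35.95
position: [0.543, -0.0845, 0.0939]
tcp_rot: [[-0.993, 0.118, 0.002], [0.118, 0.993, 0.001], [-0.002, 0.001, -1.0]]
force: [-0.3, -0.2, -2.3]
opening: 0.642
grasp_force: 30.0
```

Request:
drive_tool([
  [45,-0.2,0.3,0,0,0,-0.03],
  [45,-0.4,0.6,0,0,0,-0.07],
  [45,-0.582,0.87,0,0,0,-0.099],
  [45,-0.582,0.87,0,0,0,-0.099],
  [45,-0.582,0.87,0.3,0,0,-0.099],
  [45,-0.582,0.87,0.5,0,0,-0.099],
  [45,-0.582,0.87,0.5,0,0,-0.099],
  [45,-0.582,0.87,0.5,0,0,-0.099],
])

```text
time_s: 36.75
position: [0.6212, 0.0067, 0.0338]
tcp_rot: [[-1.0, -0.025, -0.003], [-0.025, 1.0, 0.0], [0.003, 0.0, -1.0]]
force: [0.7, -0.1, -1.8]
opening: 0.639
grasp_force: 30.0
```

```bash
python3 -c "
from h import *
move(622.3,7.0,11.5,1.5)"
```

```text
t 36.75 pos [621.2   6.7  33.8] F [ 0.7 -0.1 -1.8] open 55.6 grip 30.0
row [-0.0099  0.0023  0.1862] [ 0.0003 -0.002  -0.0006]
```

Request:
drive_tool([
  [45,-0.006,0.002,0.08,0,0,0],
  [45,-0.006,0.002,0.14,0,0,0],
  [45,-0.006,0.002,0.165,0,0,0],
  [45,-0.006,0.002,0.17,0,0,0],
  [45,-0.006,0.002,0.17,0,0,0],
  [45,-0.006,0.002,0.17,0,0,0],
])

```text
time_s: 37.35
position: [0.6235, 0.0076, 0.0147]
tcp_rot: [[-1.0, -0.026, 0.001], [-0.026, 1.0, -0.0], [-0.001, -0.0, -1.0]]
force: [1.1, 0.1, -3.1]
opening: 0.64
grasp_force: 30.0
```

Request:
drive_tool([
  [45,0,0,0.006,0,0,0],
  [45,0,0,0.012,0,0,0],
  [45,0,0,0.012,0,0,0],
])

```text
time_s: 37.65
position: [0.6232, 0.0076, 0.0129]
tcp_rot: [[-1.0, -0.026, -0.0], [-0.026, 1.0, -0.0], [0.0, -0.0, -1.0]]
force: [-0.7, -0.0, -1.3]
opening: 0.643
grasp_force: 30.0
```

Request:
drive_tool([
  [45,0.006,-0.003,0.006,0,0,0],
  [45,0.006,-0.003,0.012,0,0,0],
  [45,0.006,-0.003,0.012,0,0,0],
])

```text
time_s: 37.95
position: [0.6224, 0.0072, 0.0113]
tcp_rot: [[-1.0, -0.026, -0.0], [-0.026, 1.0, 0.0], [0.0, 0.0, -1.0]]
force: [-0.1, -0.3, -2.4]
opening: 0.647
grasp_force: 30.0
```

Request:
drive_tool([
  [45,0,0,0.004,0,0,0],
  [45,0,0,0.006,0,0,0],
  [45,0,0,0.006,0,0,0],
])

```text
time_s: 38.25
position: [0.6226, 0.0072, 0.0109]
tcp_rot: [[-1.0, -0.026, 0.0], [-0.026, 1.0, -0.0], [-0.0, -0.0, -1.0]]
force: [-0.0, 0.6, -1.2]
opening: 0.643
grasp_force: 30.0
```

Request:
drive_tool([
  [45,0,0,0.004,0,0,0],
  [45,0,0,0.004,0,0,0],
  [45,0,0,0.004,0,0,0],
])

```text
time_s: 38.55
position: [0.6226, 0.0072, 0.0108]
tcp_rot: [[-1.0, -0.026, 0.0], [-0.026, 1.0, -0.0], [-0.0, -0.0, -1.0]]
force: [-2.2, 0.4, 3.6]
opening: 0.641
grasp_force: 30.0
```

Request:
drive_tool([
  [60,0,0,0,0,0,0],
  [66,0,0,0,0,0,0],
  [72,0,0,0,0,0,0],
  [72,0,0,0,0,0,0],
  [76,0,0,-0.1,0,0,0],
  [87,0,0,-0.4,0,0,0],
  [87,0,0,-0.9,0,0,0],
  [87,0,0,-0.9,0,0,0],
])

```text
time_s: 39.35
position: [0.6266, 0.0067, 0.1246]
tcp_rot: [[-1.0, -0.026, 0.011], [-0.026, 1.0, -0.002], [-0.011, -0.002, -1.0]]
force: [1.0, -0.4, 1.1]
opening: 0.987
grasp_force: 0.0
```

Request:
drive_tool([
  [87,0,0,-0.8,0,0,0],
  [87,0,0,-0.8,0,0,0],
  [87,0,0,-0.8,0,0,0],
  [87,0,0,-0.8,0,0,0],
])

```text
time_s: 39.75
position: [0.623, 0.0072, 0.2161]
tcp_rot: [[-1.0, -0.026, 0.003], [-0.026, 1.0, -0.001], [-0.003, -0.001, -1.0]]
force: [0.4, -0.6, -0.1]
opening: 1.001
grasp_force: 0.0
```

```bash
python3 look.py w10 446.3 24.7 120 -0.1
python3 - <<'E'
from h import *
for n in('w10','top'):
    c=dict(np.load('w10.npz')) if n=='w10' else optics.capture('top')
    m=hmask(c,.026,.0385)
    if n=='w10': m[235:]=0
    print(n,*rmask(c,m,.034,300),sep='\n ')
    print('rim',*rects(c,(0,150,60),(7,255,255),.009,500),sep='\n ')
    print('redbase',*rects(c,(0,150,60),(7,255,255),.016,60),sep='\n ')
    print('blue',*rects(c,(100,150,50),(125,255,255),.004,300),sep='\n ')
E
```

```text
cam [0.5436407  0.00409523 0.37820039] 318.7866878344018 [ 0.29  0.01 -0.96]
t 39.8 pos [621.9   7.4 214.3] F [ 0.1 -0.7  0.6] open 86.7 grip 0.0
row [1.4583 0.1826 0.7863] [ 0.0001 -0.0004  0.0186]
w10
 ([625.9, 201.6, 55.4, 59.8, 5.5], [426.0, 170.0])
 ([622.3, 6.0, 54.2, 55.6, 1.5], [248.0, 166.0])
 ([464.8, 202.6, 22.7, 68.7, 4.8], [459.0, 12.0])
 ([467.8, 23.1, 15.4, 55.2, 1.5], [270.0, 9.0])
rim
 ([622.4, 5.9, 121.1, 121.5, 1.5], [251.0, 157.0])
redbase
 ([621.0, 5.9, 118.8, 119.2, 1.5], [251.0, 157.0])
blue
 ([620.8, 192.3, 86.9, 88.1, 5.6], [396.0, 149.0])
 ([622.7, 6.2, 103.2, 103.9, 1.5], [252.0, 158.0])
 ([482.6, -190.2, 56.7, 104.0, -3.0], [72.0, 33.0])
top
rim
redbase
 ([621.8, -21.0, 120.3, 65.3, 0.1], [256.0, 138.0])
blue
 ([459.6, -186.2, 104.8, 103.7, -3.4], [317.0, 197.0])
 ([514.5, -646.9, 126.1, 45.2, -5.4], [503.0, 176.0])
 ([648.4, -655.3, 139.3, 53.7, -5.4], [503.0, 123.0])
 ([888.1, 590.0, 89.2, 32.1, 4.8], [5.0, 29.0])
```

View pics/w10.png

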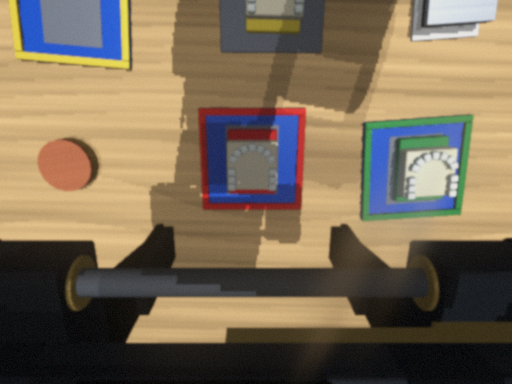

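The red cast sits centred in its red tray, at (622.3, 6.0, 1.5°) against (622.4, 5.9, 1.5°). Next is the yellow cast.

Request:
drive_tool([
  [87,0.729,0.091,0.39,0,0,0],
  [87,0.729,0.091,0.39,0,0,0],
  [87,0.729,0.091,0.39,0,0,0],
  [87,0.729,0.091,0.39,0,0,0],
])

```text
time_s: 40.25
position: [0.5311, 0.0166, 0.1649]
tcp_rot: [[-1.0, -0.026, -0.008], [-0.026, 1.0, 0.001], [0.008, 0.002, -1.0]]
force: [0.8, -0.2, -0.5]
opening: 0.999
grasp_force: 0.0
```

Request:
drive_tool([
  [87,0.729,0.091,0.39,0,0,0.0186],
  [87,0.729,0.091,0.39,0,0,0.0186],
  [87,0.729,0.091,0.39,0,0,0.0186],
  [87,0.729,0.091,0.39,0,0,0.0186],
])

```text
time_s: 40.65
position: [0.4474, 0.0244, 0.1201]
tcp_rot: [[-1.0, 0.002, -0.001], [0.002, 1.0, 0.0], [0.001, 0.0, -1.0]]
force: [0.9, -0.5, -0.5]
opening: 0.998
grasp_force: 0.0
```

Request:
drive_tool([
  [87,0,0,0.35,0,0,0],
  [87,0,0,0.6,0,0,0],
  [87,0,0,0.65,0,0,0],
  [87,0,0,0.65,0,0,0],
  [87,0,0,0.65,0,0,0],
  [87,0,0,0.65,0,0,0],
])

```text
time_s: 41.25
position: [0.4487, 0.0242, 0.0439]
tcp_rot: [[-1.0, 0.002, 0.003], [0.002, 1.0, -0.001], [-0.003, -0.001, -1.0]]
force: [0.7, -0.5, 0.6]
opening: 1.0
grasp_force: 0.0
```

```bash
python3 -c "
from h import *
move(446.3,24.7,12.1,-.1)"
```

```text
t 41.25 pos [448.7  24.2  43.9] F [ 0.7 -0.5  0.6] open 87.0 grip 0.0
row [0.0212 0.0042 0.2648] [-0.0004  0.0023  0.0001]
```

Request:
drive_tool([
  [87,0.01,0.003,0.13,0,0,0],
  [80,0.01,0.003,0.24,0,0,0],
  [76,0.01,0.003,0.257,0,0,0],
  [72,0.01,0.003,0.257,0,0,0],
  [72,0.01,0.003,0.257,0,0,0],
  [72,0.01,0.003,0.257,0,0,0],
])

```text
time_s: 41.85
position: [0.4464, 0.0248, 0.0126]
tcp_rot: [[-1.0, 0.002, 0.002], [0.002, 1.0, -0.0], [-0.002, -0.0, -1.0]]
force: [-0.4, -0.0, -0.3]
opening: 0.835
grasp_force: 0.0
```

Request:
drive_tool([
  [66,0,0,0,0,0,0],
  [60,0,0,0,0,0,0],
  [57,0,0,0,0,0,0],
  [50,0,0,0,0,0,0],
  [45,0,0,0,0,0,0],
  [45,0,0,0,0,0,0],
  [45,0,0,0,0,0,0],
])

```text
time_s: 42.55
position: [0.4459, 0.0248, 0.0119]
tcp_rot: [[-1.0, 0.002, 0.0], [0.002, 1.0, -0.0], [-0.0, -0.0, -1.0]]
force: [0.2, 0.1, 2.0]
opening: 0.64
grasp_force: 30.0
```

```bash
python3 -c "
from h import *
move(459.3,-185.8,90,-3.4)"
```

```text
t 42.55 pos [445.9  24.8  11.9] F [0.2 0.1 2. ] open 55.7 grip 30.0
row [-0.1146 -1.7551 -0.6509] [-0.      0.0001  0.0385]
```

Request:
drive_tool([
  [45,0,0,-0.05,0,0,0],
  [45,0,0,-0.2,0,0,0],
  [45,0,0,-0.45,0,0,0],
  [45,0,0,-0.65,0,0,0],
  [45,0,0,-0.65,0,0,0],
])

```text
time_s: 43.05
position: [0.4475, 0.0246, 0.0923]
tcp_rot: [[-1.0, 0.002, 0.006], [0.002, 1.0, -0.001], [-0.006, -0.001, -1.0]]
force: [0.6, 0.6, -1.5]
opening: 0.639
grasp_force: 30.0
```

Request:
drive_tool([
  [45,-0.02,-0.3,0,0,0,0],
  [45,-0.04,-0.6,0,0,0,0],
  [45,-0.055,-0.875,0,0,0,0],
  [45,-0.055,-0.875,0,0,0,0],
])

```text
time_s: 43.45
position: [0.4537, -0.0839, 0.0892]
tcp_rot: [[-1.0, 0.006, 0.002], [0.006, 1.0, -0.002], [-0.002, -0.002, -1.0]]
force: [0.3, 0.7, -2.1]
opening: 0.643
grasp_force: 30.0
```

Request:
drive_tool([
  [45,-0.02,-0.3,0,0,0,0.02],
  [45,-0.04,-0.6,0,0,0,0.0385],
  [45,-0.055,-0.875,0,0,0,0.0385],
  [45,-0.055,-0.875,0,0,0,0.0385],
  [45,-0.055,-0.875,0.3,0,0,0.0385],
  [45,-0.055,-0.875,0.48,0,0,0.0385],
  [45,-0.055,-0.875,0.48,0,0,0.0385],
  [45,-0.055,-0.875,0.48,0,0,0.0385],
])

```text
time_s: 44.25
position: [0.458, -0.1838, 0.0317]
tcp_rot: [[-0.998, 0.059, -0.002], [0.059, 0.998, 0.002], [0.002, 0.002, -1.0]]
force: [-0.0, -0.5, -1.1]
opening: 0.64
grasp_force: 30.0
```

```bash
python3 -c "
from h import *
move(459.3,-185.8,11.9,-3.4)"
```

```text
t 44.25 pos [ 458.  -183.8   31.7] F [-0.  -0.5 -1.1] open 55.7 grip 30.0
row [-0.0126 -0.0158  0.1649] [ 0.0011 -0.0016  0.0004]
```

Request:
drive_tool([
  [45,-0.006,-0.01,0.08,0,0,0],
  [45,-0.006,-0.01,0.13,0,0,0],
  [45,-0.006,-0.01,0.14,0,0,0],
  [45,-0.006,-0.01,0.14,0,0,0],
  [45,-0.006,-0.01,0.14,0,0,0],
  [45,-0.006,-0.01,0.14,0,0,0],
])

```text
time_s: 44.85
position: [0.4595, -0.1866, 0.0157]
tcp_rot: [[-0.998, 0.059, 0.001], [0.059, 0.998, -0.0], [-0.001, -0.0, -1.0]]
force: [-0.5, -0.4, -2.1]
opening: 0.639
grasp_force: 30.0
```

```bash
python3 -c "
from h import *
move(459.2,-185.8,11.9,-3.4)"
```

```text
t 44.85 pos [ 459.5 -186.6   15.7] F [-0.5 -0.4 -2.1] open 55.6 grip 30.0
row [0.0031 0.0062 0.0319] [-0.0002  0.0003 -0.0001]
```

Request:
drive_tool([
  [45,0.002,0.006,0.008,0,0,0],
  [45,0.002,0.006,0.016,0,0,0],
  [45,0.002,0.006,0.022,0,0,0],
  [45,0.002,0.006,0.026,0,0,0],
  [45,0.002,0.006,0.026,0,0,0],
])

```text
time_s: 45.35
position: [0.4591, -0.1857, 0.0122]
tcp_rot: [[-0.998, 0.059, -0.0], [0.059, 0.998, 0.0], [0.0, 0.0, -1.0]]
force: [-0.1, 0.6, -1.3]
opening: 0.642
grasp_force: 30.0
```

Request:
drive_tool([
  [45,0,0,0.004,0,0,0],
  [45,0,0,0.006,0,0,0],
  [45,0,0,0.006,0,0,0],
])

```text
time_s: 45.65
position: [0.4592, -0.1857, 0.0119]
tcp_rot: [[-0.998, 0.059, 0.0], [0.059, 0.998, -0.0], [-0.0, -0.0, -1.0]]
force: [-1.7, -0.2, 2.7]
opening: 0.642
grasp_force: 30.0
```

Contact. I'll release, lift, and check.

Request:
drive_tool([
  [60,0,0,0,0,0,0],
  [66,0,0,0,0,0,0],
  [72,0,0,0,0,0,0],
  [72,0,0,0,0,0,0],
  [76,0,0,-0.1,0,0,0],
  [87,0,0,-0.4,0,0,0],
  [87,0,0,-0.9,0,0,0],
  [87,0,0,-0.9,0,0,0],
])

```text
time_s: 46.45
position: [0.4617, -0.1873, 0.1245]
tcp_rot: [[-0.998, 0.059, 0.008], [0.059, 0.998, -0.005], [-0.008, -0.005, -1.0]]
force: [0.2, 0.2, 0.5]
opening: 0.982
grasp_force: 0.0
```

Request:
drive_tool([
  [87,0,0,-0.8,0,0,0],
  [87,0,0,-0.8,0,0,0],
  [87,0,0,-0.8,0,0,0],
  [87,0,0,-0.8,0,0,0],
  [87,0,0,-0.8,0,0,0],
])

```text
time_s: 46.95
position: [0.458, -0.1849, 0.2145]
tcp_rot: [[-0.998, 0.059, -0.002], [0.059, 0.998, 0.002], [0.003, 0.002, -1.0]]
force: [-0.1, 0.4, -0.3]
opening: 0.999
grasp_force: 0.0
```

```bash
python3 look.py w11 459 -186 215 -3.4
python3 - <<'E'
from h import *
c=dict(np.load('w11.npz')); m=hmask(c,.026,.0385); m[235:]=0
print(*rmask(c,m,.034,300),sep='\n ')
print('rim',*rects(c,(22,150,60),(34,255,255),.009,500),sep='\n ')
t=optics.capture('top'); print(*rmask(t,hmask(t,.026,.0385),.032,300),sep='\n ')
s=optics.capture('scene'); cv2.imwrite('pics/end.png',np.vstack([s['color'][170:330],cv2.resize(c['color'],None,fx=1,fy=1)]))
E
```

```text
cam [ 0.37965153 -0.18147502  0.37706848] 318.7866878344018 [ 0.29 -0.02 -0.96]
t 47.0 pos [ 457.9 -184.9  214.1] F [ 0.1  0.1 -0.1] open 86.9 grip 0.0
row [-0.0095 -0.0089 -0.0078] [ 0.0014 -0.0022 -0.0002]
([459.2, -186.9, 54.2, 55.7, -3.4], [250.0, 167.0])
 ([419.1, -427.9, 49.9, 35.3, 10.8], [26.0, 144.0])
rim
 ([459.3, -187.1, 121.2, 120.7, -3.5], [254.0, 168.0])
([449.0, 205.9, 50.1, 67.1, 5.6], [150.0, 200.0])
 ([621.6, 7.7, 54.1, 54.9, 0.2], [236.0, 129.0])
 ([625.3, 206.3, 55.7, 57.0, 6.0], [154.0, 128.0])
```

View pics/end.png

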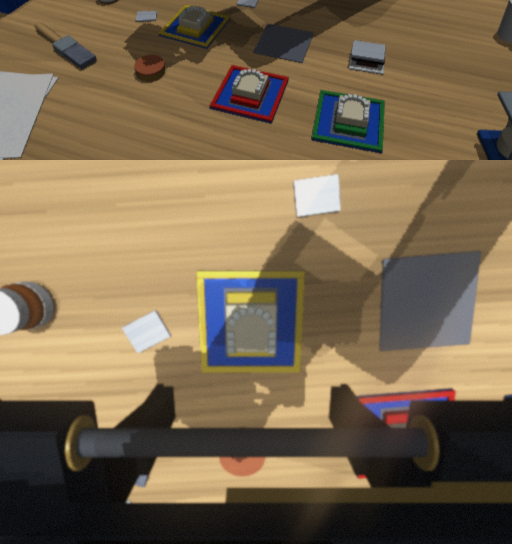

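The yellow cast is centred in the yellow tray (250,327), the red cast is in the red tray, the plates are still piled at (367,55), and the green case is untouched.

```bash
python3 -c "
from rig import order; print(order.hand_in())"
```

```text
the job is handed in; nothing more can be done
None
```

The job is done and handed in at about 47 s: the silver plate lies on the black one, squarely on the stand, and both casts are centred in the trays of their own colour to within about 1 mm; I set the silver plate back on its cast once to regrip it.

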